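# Load the long-path photometer and zero it

### The arm

A 7-joint arm with a two-finger parallel gripper is mounted at the origin on the work surface. World frame = base frame: x ahead of the robot, y to its left, z up, the work surface at z = 0. Lengths are in m, angles in rad, forces in N, time in s.
With the tool pointing down it reaches from about 0.425 to 0.875 m from the base axis. Payload 4.7 kg.
Tool frame: the origin (TCP) lies on the centre line of the jaws, within the pads' length; the fingertips stand 22 mm ahead of it and the grasp point (between the pads) lies 3 mm ahead of it; z points along the fingers, y is the direction in which the jaws open and shut (so a half turn about z gives the same grasp; the last joint's range is limited). The gripper opens to 87 mm and grips with 3 to 60 N. Pads are 19 mm wide; open, the fingers measure 117 mm over their backs; the gripper's body (75 mm by 190 mm) begins 51 mm behind the grasp point.
Start: joints at [1.253, 0.321, -0.07, 1.45, 0.023, 1.371, -0.057], TCP at [0.212, -0.615, 0.215] pointing down, gripper open.
Joint ranges: [-2.86, 2.86], [-0.3, 2.09], [-1.38, 1.24], [0.06, 2.45], [-1.56, 4.7], [0.09, 2.05], [-2.69, 2.69]. Speed limits (rad/s): [2.57, 2.57, 3.14, 3.14, 3.14, 3.14, 3.14].

### API

Orientations are given as a rotation vector (axis times angle).
In Python, from bench import ctrl, imaging, close_job, finder gives the robot as it stands. The module is installed in compiled form; this text tells all that it offers.
- The arm moves only by the shell command python3 -m jog 'ROWS' [FORCE]. ROWS is JSON, a list that holds one entry, the list of rows, each a list of 7 numbers: the shift along the tool's x, y, z in cm, then the turn, a rotation vector about the tool's x, y, z in degrees, then the finger opening in cm, from 0 to 8.7. In form: [[[dx, dy, dz, ax, ay, az, claw], ...]]. A call has 1 to 12 rows; each row shifts and turns the commanded pose from where the row before left it, along the tool's axes as they then stand; what a row does not reach is not made up. A row lasts 1/10 s, in which the tool goes at most 50 mm and 8.59 degrees, less where a joint would pass 70% of its speed; a pose out of reach is approached as far as the arm can. A call is refused whole if a number of a shift passes 5 or a number of a turn 8.59, either way. A call with a gripper value outside its range is refused whole. The fingers move at their own pace and stop on an object; FORCE is the grip in N (left out, the last holds). Time passes only in rows, so rows that do not move let the fingers close. It gives the time, the measured TCP pose, the force and the opening at its end, in the units of the state.
- ctrl.get_state(): the state, without advancing time (a new reading comes with each control period).
- imaging.get_image(name): name is "side" or "top" or "wrist"; returns a dict with "frame" (480x640x3 uint8, red, green, blue), "intrinsics" (3x3 intrinsics, pixels), "k1" (the pictures are not rectified: a ray, as slopes to the right and down, at radius r is drawn at 1 + k1 r^2 times it, then the intrinsics apply), "pose" (4x4, takes a point from camera to world coordinates). Camera axes: x right, y down, z forward; pixel columns grow to the right and rows downward; lengths in m; the calibration is good to about 2 mm. A picture is of the moment at which its call begins. There is no depth.
- close_job(): hands the job in, once; it reports no verdict.
Trained networks look in the newest picture that a camera, given by its name, has taken for a name from the list of things; names that differ only in an ending like _2 or _b are one class to them, and where a whole thing is asked for, a point or a joint stands for the part that bears it (a point fixed in the world has none). Each returns a list of dicts, best first, with "conf" (0 to 1); they miss things now and then, are a little off and sometimes report something else, mostly with a low value. They report only what shows in the picture. A call takes as long as a camera call.
- finder.trace(label, camera): "region" (480x640 bool, what is visible of it) and "point" ([row, column] as shares, 0 to 1, of the picture: columns of its width, rows of its height, amid what is visible of it).
- finder.spot_point(label, camera): "point" ([row, column] as shares, 0 to 1, of the picture: columns of its width, rows of its height: a listed point, or the origin of a listed thing).
The state is a dict: "time": time; "joint_positions": joint angles; "qd": joint speeds; "joint_torque": joint torques, N m; "position": TCP position; "tool_rot": TCP orientation; "ft_force": force on the tool from outside, world axes, zero at the start; "torque": the same for the moment, N m; "grip_width": opening from 0.0 (shut) to 1.0 (fully open).
Only numpy, scipy, OpenCV 4.12 (cv2) and the standard library are available. Lean on these libraries where they do the work, as an engineer would, in place of code of your own. Each camera call takes 0.05 s, during which the arm holds its last target. There are 200 camera calls.

### The job

Lay every 110 mm glass cell from the mat in a V-groove of its own on the photometer and slide each one gently along, under the black hood, until it is home against the end stop. When all are home, press the recessed zero button fully down for a moment with the tip of the stylus, then stand the stylus back in its stand. Leave the short cell and everything else on the bench where it is.

Things in the scene. Friction and masses are not known exactly. Their poses are not given: they have to be found in the camera images.
- photometer: white bench photometer, 440 mm deep (x) by 360 mm wide (y); fixed. Origin under its middle, x away from the robot, z up. Its front half is a low aluminium deck, top at z 60 mm, with four parallel 90-degree V-grooves along x (at y 137, 79, 21 and -37 mm), each 34 mm wide at the top and 17 mm deep. Right of y -85 mm: a grey console, top at z 68 mm, with display, keys, button
- hood_edge (a point): middle of the front edge of the fixed black light-shield hood, which spans all the grooves (photometer x 20 to 45 mm); top 107 mm high, underside 93 mm, 27 mm above the axis of a cell in a groove. Behind it the white reading head, 160 mm high. Lay a cell in the open groove in front of the hood, then slide it under
- mark_line (a point): middle of a fine black line across the deck: the near end of a cell is level with it when the cell is home against the stop (its far 25 mm then lie under the hood). The polished groove is dry: sliding a cell takes 1 to 3 N, but it can stick if it is also pressed down
- end_stop: dark steel stop plate across the ends of all four grooves, under the hood; fixed to the photometer, and with the same origin and axes as it: its face is at x = 45 mm
- zero_button (a joint): the photometer's zero button: 0 = up, 0.005 m = fully down; sprung, about 2 N to start and 5 N fully down; springs back when let go
- button_top (a point): centre of the top face of the white zero button, 12 mm in diameter, 7 mm down inside a 16 mm round hole in the flat top of the grey console; moves down with it
- stylus: black stylus, 130 mm long, 30 g, standing tip down in its stand: a round body 13 mm in diameter from 30 mm above the tip to the top end, tapering to a white tip 6 mm in diameter and 18 mm long. Origin at the end of the tip, z along it to the top end. It may lean up to 7 degrees in the stand; the top 90 mm stand out of it
- stylus_stand: white plastic block 50 x 50 x 50 mm, fixed, with an upright round hole 14 mm in diameter and 40 mm deep in the middle of its top, chamfered 3 mm. Origin under its middle; the standing stylus's tip is 10 mm above it
- mat: grey-blue rubber mat 390 (x) by 220 (y) by 3 mm on the bench, where the cells lie; fixed. Origin under its middle
- short_cell: a short cell of the same make, 60 mm long; not for this photometer; stays where it lies on the mat
- beaker: empty glass beaker 68 mm wide, 85 mm high; bystander
- wash_bottle: clear plastic bottle, 68 mm wide, 190 mm high; bystander
- reagent_jar: amber glass jar, 76 mm wide, 110 mm high; bystander
- marker: black marker pen, 130 mm long, 16 mm thick, lying; bystander
- tip_box: box of pipette tips 120 x 85 x 75 mm; bystander
- cell1: sealed cell: glass tube 18 mm thick between two dark steel end blocks 34 mm wide, 18 mm long, lower edges bevelled for the V; 110 mm long, 0.2 kg, ends alike. Origin mid-tube on its axis; x along it, z up. Lies on its blocks, axis 10 mm up, block tops 14 mm above the axis. Grip: white stopper on top, 16 mm (x) by 14 mm (y), from 11 to 35 mm above the origin. 3 or 4 of the four are there, the rest None
- cell2: sealed cell: glass tube 18 mm thick between two dark steel end blocks 34 mm wide, 18 mm long, lower edges bevelled for the V; 110 mm long, 0.2 kg, ends alike. Origin mid-tube on its axis; x along it, z up. Lies on its blocks, axis 10 mm up, block tops 14 mm above the axis. Grip: white stopper on top, 16 mm (x) by 14 mm (y), from 11 to 35 mm above the origin. 3 or 4 of the four are there, the rest None
- cell3: sealed cell: glass tube 18 mm thick between two dark steel end blocks 34 mm wide, 18 mm long, lower edges bevelled for the V; 110 mm long, 0.2 kg, ends alike. Origin mid-tube on its axis; x along it, z up. Lies on its blocks, axis 10 mm up, block tops 14 mm above the axis. Grip: white stopper on top, 16 mm (x) by 14 mm (y), from 11 to 35 mm above the origin. 3 or 4 of the four are there, the rest None
- cell4: sealed cell: glass tube 18 mm thick between two dark steel end blocks 34 mm wide, 18 mm long, lower edges bevelled for the V; 110 mm long, 0.2 kg, ends alike. Origin mid-tube on its axis; x along it, z up. Lies on its blocks, axis 10 mm up, block tops 14 mm above the axis. Grip: white stopper on top, 16 mm (x) by 14 mm (y), from 11 to 35 mm above the origin. 3 or 4 of the four are there, the rest None
- lane1 (a point): first of the four V-grooves from the robot's left (+y): the point on the end stop's face met by the axis of a cell lying in it (6 mm above the deck, 66 mm above the bench); the groove runs from here along the photometer's -x for 235 mm, open at the robot's end
- lane2 (a point): second of the four V-grooves from the robot's left (+y): the point on the end stop's face met by the axis of a cell lying in it (6 mm above the deck, 66 mm above the bench); the groove runs from here along the photometer's -x for 235 mm, open at the robot's end
- lane3 (a point): third of the four V-grooves from the robot's left (+y): the point on the end stop's face met by the axis of a cell lying in it (6 mm above the deck, 66 mm above the bench); the groove runs from here along the photometer's -x for 235 mm, open at the robot's end
- lane4 (a point): fourth of the four V-grooves from the robot's left (+y): the point on the end stop's face met by the axis of a cell lying in it (6 mm above the deck, 66 mm above the bench); the groove runs from here along the photometer's -x for 235 mm, open at the robot's end

How it is judged:
On the way, in this order (a step that is already met when the one before it is completed fails the run):
1. every cell that is there lies in a groove, home against the end stop (x of cell1 in the frame of photometer between -0.014 and -0.006 m and z of cell1 in the frame of photometer between 0.063 and 0.0682 m and angle between the x axis of each of cell1, cell2, cell3, cell4 and the x axis of photometer, either way round below 0.06 rad and x of cell2 in the frame of photometer between -0.014 and -0.006 m and z of cell2 in the frame of photometer between 0.063 and 0.0682 m and x of cell3 in the frame of photometer between -0.014 and -0.006 m and z of cell3 in the frame of photometer between 0.063 and 0.0682 m and x of cell4 in the frame of photometer between -0.014 and -0.006 m and z of cell4 in the frame of photometer between 0.063 and 0.0682 m), for 0.2 s.
2. the zero button is pressed down by the tip of the stylus with all the cells home (all of step 1 and value of joint zero_button above 0.0037 m and distance between stylus and button_top below 0.0085 m), for 0.1 s.
At the end, for the whole second after the job is handed in: Each present cell lies seated in a V-groove (height within 2.5 mm, 0.06 rad), far end within 4 mm of the end stop; stylus upright in its stand (tip within 8 mm of its axis, under 16 mm above the bench, tilt under 0.2 rad); button up; all at rest (all of step 1 and horizontal distance between stylus and stylus_stand below 0.008 m and height (world z) of stylus below 0.016 m and angle between stylus's own z axis and vertical below 0.2 rad and value of joint zero_button below 0.001 m and linear speed of each of stylus, cell1, cell2, cell3, cell4 below 0.02 m/s); the robot touches nothing.
It fails at once if a cell is rammed against the end stop (over 40 N) (contact force between end_stop and anything else above 40 N).
It fails at once if the short cell or a bystander is moved by more than 40 mm (distance of any of short_cell, beaker, wash_bottle, reagent_jar, marker, tip_box from where it was at the start of the episode above 0.04 m).
Of cell1, cell2, cell3, cell4 only 3 to 4 are there at a start; the rules pass over those that are not, and their reading is None.
At some moment in a run one of cell1, cell2, cell3, cell4 may be knocked a few centimetres aside while the robot is not near it.
It also fails if it takes over 210 s, if anything falls off the work surface, if the arm or the gripper's body presses on something with over 40 N, if the wrist force passes 120 N, or if a joint passes its speed limit or range.

## Working session

There is one attempt and no reset: what is moved stays moved. The work goes in short steps, Python scripts to look and compute and a shell command to move; the robot and the scene stay as the last step left them, time stands still between calls to the robot, and variables do not carry over. Pictures are saved under pics/ and viewed, about 12 in all and at most 16, crops included, and the job is handed in when it is done.

```bash
mkdir -p pics; cat > h.py <<'E'
import numpy as np, cv2
from bench import ctrl, imaging, finder
from scipy.spatial.transform import Rotation as R
def ray(im,px):
    K=im["intrinsics"];k=im["k1"]
    d=np.array([(px[0]-K[0,2])/K[0,0],(px[1]-K[1,2])/K[1,1]]);u=d.copy()
    for _ in range(30): u=d/(1+k*(u@u))
    T=im["pose"];v=T[:3,:3]@np.array([u[0],u[1],1]);return T[:3,3],v
def atz(im,px,z):
    o,v=ray(im,px);return o+v*(z-o[2])/v[2]
def proj(im,p):
    T=im["pose"];q=T[:3,:3].T@(np.asarray(p)-T[:3,3]);u=q[:2]/q[2];u=u*(1+im["k1"]*(u@u))
    K=im["intrinsics"];return np.array([K[0,0]*u[0]+K[0,2],K[1,1]*u[1]+K[1,2]])
def px(p): return np.array([p[1]*640,p[0]*480])
def save(im,n): cv2.imwrite(f"pics/{n}.png",im["frame"][:,:,::-1])
def st():
    s=ctrl.get_state();print("t",round(s["time"],2),"p",np.round(s["position"],4),"F",np.round(s["ft_force"],1),"g",round(s["grip_width"]*87,1));return s
def totool(dw):
    s=ctrl.get_state();return R.from_rotvec(s["tool_rot"]).inv().apply(dw)*100
E
python3 - <<'E'
from h import *
s=st();print(s["tool_rot"],R.from_rotvec(s["tool_rot"]).as_matrix().round(3))
for c in("top","side"):
    im=imaging.get_image(c);save(im,c+"0");print(c,im["pose"].round(3))
    for l,z in[("cell1",.013),("short_cell",.013),("lane1",.066),("lane2",.066),("lane3",.066),("lane4",.066),("mark_line",.06),("hood_edge",.107),("button_top",.061),("stylus",.01),("stylus_stand",0),("photometer",0),("mat",0),("beaker",0),("wash_bottle",0),("reagent_jar",0),("tip_box",0),("marker",.008)]:
        for d in finder.spot_point(l,c)[:6]:
            if d["conf"]>.3: print(l,round(d["conf"],2),px(d["point"]).round(1),atz(im,px(d["point"]),z).round(4)[:2])
E
```

```text
t 0.0 p [ 0.2115 -0.614   0.214 ] F [ 0.1 -0.  -0.5] g 87.3
[-3.09662169e+00 -5.18555714e-01  6.71040731e-04] [[ 0.945  0.326 -0.001]
 [ 0.326 -0.945  0.002]
 [-0.    -0.002 -1.   ]]
top [[-0.02  -0.981  0.195  0.275]
 [-1.     0.019 -0.006 -0.005]
 [ 0.002 -0.195 -0.981  1.64 ]
 [ 0.     0.     0.     1.   ]]
cell1 0.67 [244.3 290.1] [0.4194 0.2231]
cell1 0.52 [214.7 247.5] [0.5692 0.3275]
cell1 0.5 [217.  285.7] [0.4359 0.3172]
short_cell 0.54 [235.3 207.9] [0.71   0.2571]
lane1 0.8 [345.2 219.9] [ 0.6464 -0.1254]
lane1 0.78 [332.5 221.2] [ 0.6427 -0.082 ]
lane1 0.78 [377. 219.] [ 0.6476 -0.2339]
lane1 0.68 [362.4 217.1] [ 0.655  -0.1841]
lane2 0.8 [345.2 219.9] [ 0.6464 -0.1254]
lane2 0.78 [332.5 221.2] [ 0.6427 -0.082 ]
lane2 0.78 [377. 219.] [ 0.6476 -0.2339]
lane2 0.68 [362.4 217.1] [ 0.655  -0.1841]
lane3 0.8 [345.2 219.9] [ 0.6464 -0.1254]
lane3 0.78 [332.5 221.2] [ 0.6427 -0.082 ]
lane3 0.78 [377. 219.] [ 0.6476 -0.2339]
lane3 0.68 [362.4 217.1] [ 0.655  -0.1841]
lane4 0.8 [345.2 219.9] [ 0.6464 -0.1254]
lane4 0.78 [332.5 221.2] [ 0.6427 -0.082 ]
lane4 0.78 [377. 219.] [ 0.6
[... 1811 characters left out ...]
_line 0.53 [339.3 330.7] [0.4156 0.2705]
mark_line 0.52 [243.7 310.1] [0.67   0.2971]
hood_edge 0.76 [322.2 200.2] [ 0.6247 -0.151 ]
stylus 0.52 [341.4 287.7] [0.4757 0.0846]
stylus_stand 0.84 [343.3 295.4] [0.4637 0.1014]
photometer 0.84 [331.6 220.3] [ 0.608  -0.1919]
mat 0.91 [295.5 335.2] [0.5328 0.2802]
mat 0.53 [249.1 399.9] [0.5588 0.5023]
beaker 0.72 [261.3 267.8] [0.7248 0.0858]
wash_bottle 0.66 [247.5 403.8] [0.5575 0.5135]
reagent_jar 0.62 [312.3 430.1] [0.3886 0.521 ]
tip_box 0.86 [415.4 171.3] [ 0.4239 -0.5551]
tip_box 0.38 [323.3 200.8] [ 0.6691 -0.2769]
marker 0.54 [222.8 288.5] [0.7866 0.2078]
marker 0.35 [248.7 404. ] [0.5517 0.5172]
marker 0.32 [257.1 267.6] [0.7327 0.0967]
```

```bash
python3 - <<'E'
import cv2
t=cv2.imread("pics/top0.png")[170:320,140:490]; cv2.imwrite("pics/t0c.png",cv2.resize(t,(800,343),interpolation=cv2.INTER_CUBIC))
t=cv2.imread("pics/side0.png")[150:450,190:470]; cv2.imwrite("pics/s0c.png",cv2.resize(t,(560,600),interpolation=cv2.INTER_CUBIC))
E
```

```text
(no output)
```

View pics/t0c.png

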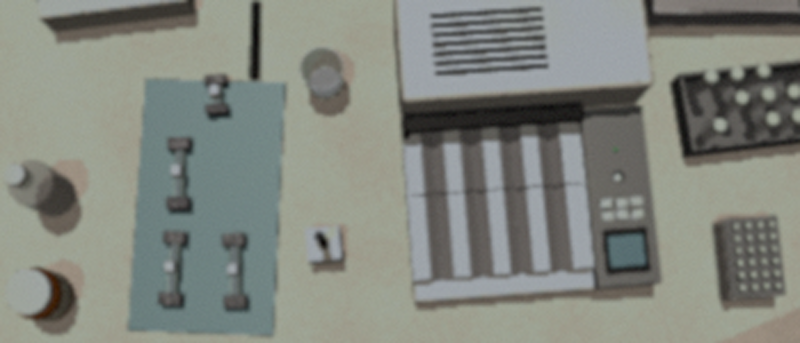

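View pics/s0c.png

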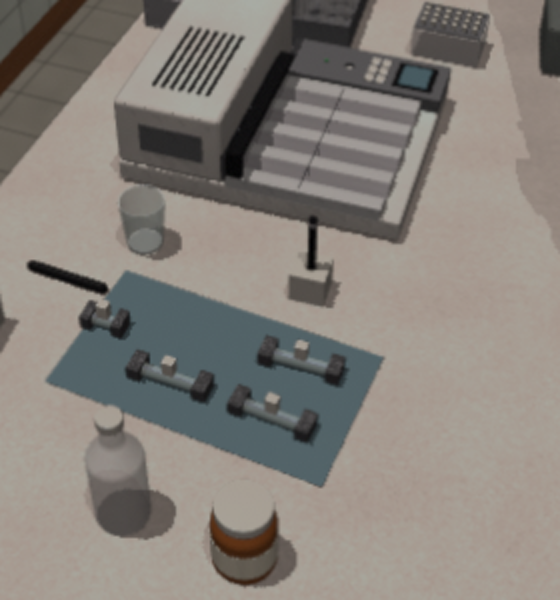

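The top view shows three full cells on the mat, at crop pixels (177,172), (172,268) and (235,270), with the short cell at (216,95). The stylus stand is at (322,243). The photometer is turned a few degrees, and its button is at about (618,177). The side view agrees. I'll move over the photometer to look with the wrist camera.

```bash
python3 -m jog '[[[3.69,-3.18,-1.05,0,0,0,8.7],[3.69,-3.18,-1.05,0,0,0,8.7],[3.69,-3.18,-1.05,0,0,0,8.7],[3.69,-3.18,-1.05,0,0,0,8.7],[3.69,-3.18,-1.05,0,0,0,8.7],[3.69,-3.18,-1.05,0,0,0,8.7],[3.69,-3.18,-1.05,0,0,0,8.7],[3.69,-3.18,-1.05,0,0,0,8.7],[3.69,-3.18,-1.05,0,0,0,8.7],[3.69,-3.18,-1.05,0,0,0,8.7],[3.69,-3.18,-1.05,0,0,0,8.7],[0,0,0,0,0,6.5,8.7]]]'; python3 -m jog '[[[0,0,0,0,0,6.5,8.7],[0,0,0,0,0,6,8.7],[0,0,0,0,0,0,8.7],[0,0,0,0,0,0,8.7],[0,0,0,0,0,0,8.7]]]'; python3 - <<'E'
from h import *
s=st();print(R.from_rotvec(s["tool_rot"]).as_matrix().round(3))
im=imaging.get_image("wrist");save(im,"w1");print(im["pose"].round(3),im["intrinsics"],im["k1"])
for l,z in[("lane1",.066),("mark_line",.06),("hood_edge",.107),("button_top",.061)]:
        for d in finder.spot_point(l,"wrist")[:6]:
            if d["conf"]>.3: print(l,round(d["conf"],2),px(d["point"]).round(1),atz(im,px(d["point"]),z).round(4)[:2])
E
```

```text
time: 3.1
position: [0.4853, -0.1431, 0.3327]
tool_rot: [-3.12, -0.359, -0.008]
ft_force: [0.1, 0.0, -0.6]
grip_width: 1.0
time: 3.6
position: [0.4815, -0.1517, 0.3306]
tool_rot: [3.141, 0.003, 0.0]
ft_force: [-0.7, 0.4, 0.3]
grip_width: 1.0
t 3.6 p [ 0.4815 -0.1517  0.3306] F [-0.7  0.4  0.3] g 87.0
[[ 1.     0.002  0.   ]
 [ 0.002 -1.    -0.   ]
 [ 0.     0.    -1.   ]]
[[ 0.002 -0.961 -0.276  0.556]
 [-1.    -0.002 -0.001 -0.152]
 [ 0.     0.276 -0.961  0.5  ]
 [ 0.     0.     0.     1.   ]] [[369.74669153   0.         314.12481836]
 [  0.         369.74669153 234.61897587]
 [  0.           0.           1.        ]] -0.030777201186124137
lane1 0.97 [287.6  45.8] [ 0.6423 -0.1236]
lane1 0.97 [342.4  42.2] [ 0.646  -0.1823]
lane1 0.89 [235.2  50.4] [ 0.6379 -0.0671]
lane1 0.84 [396.   43.1] [ 0.6455 -0.2398]
mark_line 0.94 [321.6 148.6] [ 0.534  -0.1609]
hood_edge 0.81 [316.9  62.6] [ 0.6191 -0.1548]
button_top 0.66 [398.1  40.8] [ 0.6488 -0.2429]
button_top 0.6 [476.6 139.7] [ 0.5451 -0.3405]
```

View pics/w1.png

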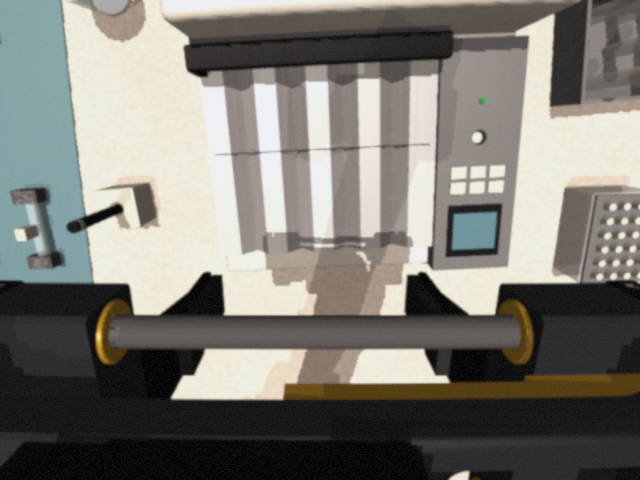

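```bash
python3 - <<'E'
from h import *
from scipy.optimize import least_squares
import pickle
im=imaging.get_image("wrist"); g=cv2.GaussianBlur(cv2.cvtColor(im["frame"],cv2.COLOR_RGB2GRAY),(3,3),0).astype(float)
pickle.dump(im,open("w1.pkl","wb"))
# mark line: darkest row per column
P=[]
for c in range(225,428,2):
    r=np.arange(142,158);col=g[142:158,c]; w=np.median(col)-col
    if w.max()>15: P.append(atz(im,(c,r[w.argmax()]),.06)[:2])
P=np.array(P)
for _ in range(4):
    k=np.polyfit(P[:,1],P[:,0],1);e=P[:,0]-np.polyval(k,P[:,1]);P=P[abs(e)<max(2*e.std(),1e-3)]
print("mark yaw",np.degrees(np.arctan(-k[0])),len(P),e.std(), "x at y=-.16",np.polyval(k,-.16))
# groove stripes: column gradients tracked
for rr in range(90,230,15):
    d=np.gradient(g[rr-2:rr+3].mean(0)); pk=[c for c in range(205,440) if abs(d[c])>12 and abs(d[c])==abs(d[c-3:c+4]).max()]
    print(rr,[(c,int(np.sign(d[c]))*round(1000*atz(im,(c,rr),.06)[1],1)) for c in pk])
L=np.array([[45,137],[45,79],[45,21],[45,-37],[-65,50]])/1e3
Wd=np.array([[.6379,-.0671],[.6423,-.1236],[.646,-.1823],[.6455,-.2398],[.534,-.1609]])
f=lambda p:(np.c_[np.cos(p[2])*L[:,0]-np.sin(p[2])*L[:,1],np.sin(p[2])*L[:,0]+np.cos(p[2])*L[:,1]]+p[:2]-Wd).ravel()
s=least_squares(f,[.6,-.2,0]);print(s.x[:2],np.degrees(s.x[2]),(f(s.x)*1e3).round(1))
E
```

```text
mark yaw 2.935706790589247 101 0.00040910467830911003 x at y=-.16 0.5335521410881787
90 [(224, np.float64(51.4)), (254, np.float64(-85.1)), (276, np.float64(109.7)), (305, np.float64(-142.1)), (328, np.float64(167.7)), (357, np.float64(-200.2)), (380, np.float64(225.9)), (409, np.float64(-258.4)), (437, np.float64(289.9))]
105 [(226, np.float64(52.7)), (255, np.float64(-85.5)), (277, np.float64(110.4)), (306, np.float64(-143.1)), (328, np.float64(167.9)), (358, np.float64(-201.8)), (380, np.float64(226.6)), (409, np.float64(-259.5)), (437, np.float64(291.3))]
120 [(227, np.float64(52.9)), (256, np.float64(-86.0)), (278, np.float64(111.1)), (307, np.float64(-144.2)), (329, np.float64(169.2)), (358, np.float64(-202.3)), (380, np.float64(227.4)), (409, np.float64(-260.5)), (436, np.float64(291.5))]
135 [(229, np.float64(54.2)), (257, np.float64(-86.5)), (279, np.float64(111.9)), (308, np.float64(-145.2)), (330, np.float64(170.5)), (358, np.float64(-202.8)), (380, np.float64(228.1)), (409, np.float64(-261.7)), (436, np.float64(293.0))]
150 [(230, np.float64(54.4)), (259, np.float64(-88.2
[... 790 characters left out ...]
loat64(173.8)), (359, np.float64(-206.2)), (380, np.float64(231.5)), (407, np.float64(-264.0)), (433, np.float64(295.5))]
210 [(237, np.float64(58.6)), (264, np.float64(-91.4)), (285, np.float64(117.0)), (312, np.float64(-149.7)), (332, np.float64(174.0)), (360, np.float64(-208.0)), (380, np.float64(232.4)), (407, np.float64(-265.3)), (433, np.float64(297.1))]
225 [(239, np.float64(60.0)), (265, np.float64(-92.0)), (286, np.float64(117.8)), (313, np.float64(-151.0)), (333, np.float64(175.5)), (360, np.float64(-208.7)), (380, np.float64(233.3)), (407, np.float64(-266.6)), (432, np.float64(297.5))]
[ 0.60091844 -0.2059268 ] 3.1457227065056794 [ 0.4  0.4 -0.8 -1.  -1.3 -0.2  2.4 -0.6 -0.7  1.3]
```

Localisation is consistent: yaw 3.0°, origin about (0.601, -0.205), grooves 34 mm wide at 58 mm pitch. Next I'll look over the mat.

```bash
python3 -m jog '[[[-0.4,-4.95,0,0,0,0,4],[-0.4,-4.95,0,0,0,0,4],[-0.4,-4.95,0,0,0,0,4],[-0.4,-4.95,0,0,0,0,4],[-0.4,-4.95,0,0,0,0,4],[-0.4,-4.95,0,0,0,0,4],[-0.4,-4.95,0,0,0,0,4],[-0.4,-4.95,0,0,0,0,4],[0,-2,0,0,0,0,4],[0,0,0,0,0,0,4],[0,0,0,0,0,0,4]]]'|head -2; python3 - <<'E'
from h import *
s=st()
im=imaging.get_image("wrist");save(im,"w2")
for l,z in[("cell1",.013),("short_cell",.013),("stylus_stand",0)]:
        for d in finder.spot_point(l,"wrist")[:6]:
            if d["conf"]>.3: print(l,round(d["conf"],2),px(d["point"]).round(1),atz(im,px(d["point"]),z).round(4)[:2])
E
```

```text
time: 5.0
position: [0.4495, 0.2641, 0.3303]
t 5.0 p [0.4495 0.2641 0.3303] F [ 0.  -0.9  0.6] g 40.1
cell1 0.89 [340.1 204.8] [0.426  0.2285]
cell1 0.63 [269.9 203.5] [0.4277 0.3224]
cell1 0.57 [268.6  84.6] [0.5767 0.3195]
stylus_stand 0.89 [437.5 176.8] [0.4621 0.0967]
```

View pics/w2.png

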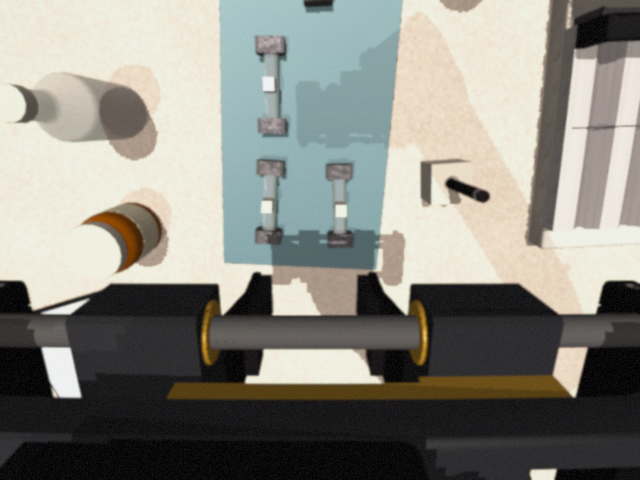

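Wrist view: three cells, with stoppers at (268,84), (266,207) and (341,211). All lie nearly along x. I'll refine from the dark blocks and white stoppers.

```bash
cat > cells.py <<'E'
from h import *
im=imaging.get_image("wrist");f=im["frame"].astype(int);g=f.mean(2)
def blobs(m,lo,hi,zz,nm):
    n,lab,stt,c=cv2.connectedComponentsWithStats(m.astype(np.uint8))
    for i in range(1,n):
        if lo<stt[i,4]<hi: print(nm,stt[i].tolist(),c[i].round(1),(atz(im,c[i],zz)[:2]).round(4))
ok=np.zeros_like(g,bool);ok[:265,222:395]=1
hsv=cv2.cvtColor(im["frame"],cv2.COLOR_RGB2HSV)
print(f[45,270],f[84,268],f[105,270],f[105,320],f[150,300])
blobs(ok&(hsv[...,1]<90)&(g<105),150,1500,.027,"block")
blobs(ok&(f[...,0]>165),40,600,.048,"stopper")
E
python3 cells.py
```

```text
[130 121 122] [240 241 245] [167 176 181] [137 162 165] [148 180 184]
block [302, 0, 29, 12, 295] [316.4   5.4] [0.6613 0.2586]
stopper [259, 59, 14, 34, 323] [265.9  78.1] [0.5809 0.3163]
stopper [263, 95, 10, 31, 188] [267.  108.9] [0.5474 0.3163]
stopper [263, 177, 8, 20, 93] [265.5 186.3] [0.4571 0.3215]
stopper [259, 201, 12, 25, 223] [264.6 210.9] [0.4264 0.3237]
stopper [334, 204, 13, 19, 187] [339.7 211.8] [0.4249 0.2299]
stopper [222, 206, 29, 59, 110] [226.1 246.8] [0.3794 0.3751]
```

```bash
sed -i 's/^blobs.*block.*/blobs(ok\&(f[...,2]-f[...,0]<6)\&(g<150),100,1500,.027,"block")/; s/^blobs.*stopper.*/blobs(ok\&(g>215),40,600,.048,"stopper")/' cells.py; python3 cells.py
```

```text
[154 147 147] [239 240 245] [166 173 181] [132 158 160] [149 179 184]
block [302, 0, 29, 7, 179] [315.6   2.7] [0.664  0.2599]
block [254, 37, 30, 33, 348] [269.6  49.1] [0.6153 0.3138]
block [257, 105, 28, 29, 424] [270.9 125.4] [0.529 0.315]
block [256, 161, 27, 25, 410] [269.3 168.7] [0.4762 0.3188]
block [325, 164, 27, 18, 389] [338.1 171.9] [0.4719 0.2315]
block [255, 217, 26, 28, 402] [267.4 235.5] [0.3882 0.3244]
block [327, 228, 25, 20, 390] [339.1 239.3] [0.3826 0.2289]
stopper [261, 78, 12, 14, 162] [266.4  84.3] [0.5742 0.3163]
stopper [261, 202, 10, 12, 109] [265.1 207.4] [0.4307 0.3231]
stopper [335, 206, 10, 11, 106] [339.7 210.9] [0.4259 0.2303]
stopper [377, 249, 6, 16, 73] [379.8 257.3] [0.3645 0.1772]
```

```bash
python3 -m jog '[[[-2.35,3.4,0,0,0,-1.7,4],[0,0,5,0,0,0,4],[0,0,5,0,0,0,4],[0,0,5,0,0,0,4],[0,0,5,0,0,0,4],[0,0,3.5,0,0,0,4],[0,0,3,0,0,0,4],[0,0,1.9,0,0,0,4],[0,0,0,0,0,0,4],[0,0,0,0,0,0,4]]]'; python3 - <<'E'
from h import *
im=imaging.get_image("wrist");save(im,"w3")
E
```

```text
time: 6.3
position: [0.4263, 0.2303, 0.047]
tool_rot: [-3.141, -0.046, -0.0]
ft_force: [-0.1, -0.1, 0.3]
grip_width: 0.457
```

View pics/w3.png

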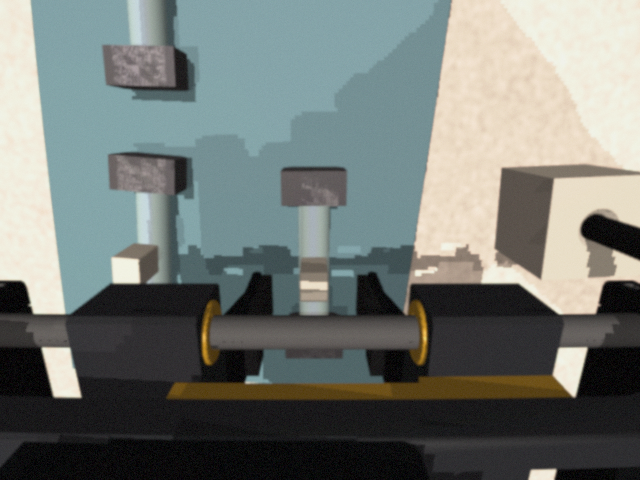

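The stopper sits between the fingers at (313,280), centred. I'll grip and lift.

```bash
python3 -m jog '[[[0,0,0,0,0,0,1],[0,0,0,0,0,0,1],[0,0,0,0,0,0,1],[0,0,0,0,0,0,1],[0,0,0,0,0,0,1],[0,0,-1,0,0,0,1],[0,0,-4,0,0,0,1],[0,0,-5,0,0,0,1],[0,0,-5,0,0,0,1],[0,0,-1,0,0,0,1]]]' 25; python3 -m jog '[[[1.48,4.354,0,0,0,0,1],[1.48,4.354,0,0,0,0,1],[1.48,4.354,0,0,0,0,1],[1.48,4.354,0,0,0,0,1],[1.48,4.354,0,0,0,0,1],[1.48,4.354,0,0,0,0,1],[1.48,4.354,0,0,0,0,1],[0,0,0,0,0,-1.3,1],[0,0,0,0,0,0,1],[0,0,0,0,0,0,1],[0,0,0,0,0,0,1]]]'
python3 - <<'E'
from h import *
im=imaging.get_image("wrist");save(im,"w4")
E
```

```text
time: 7.35
position: [0.4287, 0.2326, 0.2127]
tool_rot: [-3.139, -0.048, -0.015]
ft_force: [0.6, 0.1, -0.2]
grip_width: 0.114
time: 8.45
position: [0.5384, -0.0693, 0.2068]
tool_rot: [3.14, 0.087, 0.0]
ft_force: [-0.3, 0.8, 0.2]
grip_width: 0.113
```

View pics/w4.png

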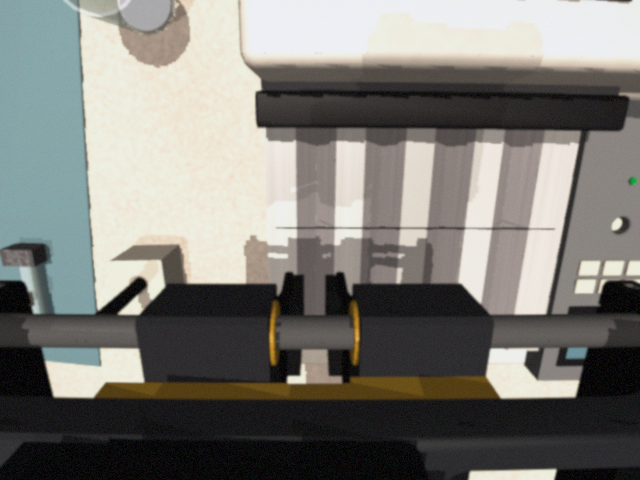

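The gripper closed to 10 mm, so it isn't holding the 14 mm stopper. It probably wasn't fully closed when I lifted. I'll go back and look.

```bash
python3 -m jog '[[[-0.87,-4.2,-1.54,0,0,0,4],[-0.87,-4.2,-1.54,0,0,0,4],[-0.87,-4.2,-1.54,0,0,0,4],[-0.87,-4.2,-1.54,0,0,0,4],[-0.87,-4.2,-1.54,0,0,0,4],[-0.87,-4.2,-1.54,0,0,0,4],[-0.87,-4.2,-1.54,0,0,0,4],[-0.87,-4.2,-1.54,0,0,0,4],[0,0,0,0,0,3.2,4],[0,0,0,0,0,0,4],[0,0,0,0,0,0,4]]]'; python3 cells.py; python3 - <<'E'
from h import *
save(imaging.get_image("wrist"),"w5")
E
```

```text
time: 9.6
position: [0.4513, 0.2602, 0.3294]
tool_rot: [3.14, -0.004, -0.0]
ft_force: [0.3, 0.3, -0.0]
grip_width: 0.459
[176 168 169] [238 239 243] [161 173 167] [133 159 164] [146 177 181]
block [300, 0, 29, 8, 191] [313.3   3.2] [0.6644 0.2596]
block [251, 38, 30, 32, 454] [266.8  49. ] [0.6165 0.314 ]
block [254, 106, 29, 29, 338] [268.7 126.6] [0.5288 0.3147]
block [253, 162, 28, 24, 420] [267.1 169.6] [0.4764 0.3186]
block [323, 165, 26, 18, 376] [335.9 172.8] [0.4722 0.2315]
block [252, 223, 26, 23, 400] [265.  236.8] [0.3879 0.3246]
block [325, 226, 25, 23, 398] [337.  240.1] [0.383  0.2289]
stopper [258, 79, 12, 14, 155] [263.9  85.3] [0.5742 0.3162]
stopper [389, 91, 6, 31, 99] [392.4 108.1] [0.5492 0.1681]
stopper [258, 203, 10, 12, 116] [262.5 208.6] [0.4306 0.3234]
stopper [333, 207, 11, 12, 114] [337.5 212.3] [0.4257 0.2301]
stopper [375, 249, 8, 16, 93] [378.5 257.1] [0.3663 0.1762]
```

View pics/w5.png

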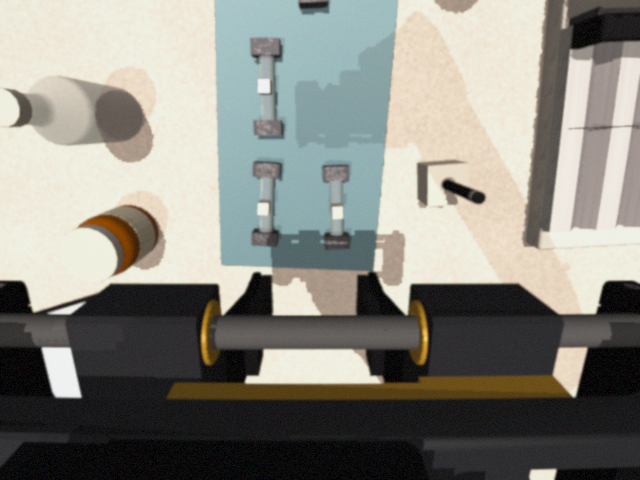

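The cell hasn't moved, so the fingers simply hadn't arrived in time. I'll repeat with a longer closing time.

```bash
python3 -m jog '[[[-2.5,3.0,0,0,0,-1.7,4],[0,0,5,0,0,0,4],[0,0,5,0,0,0,4],[0,0,5,0,0,0,4],[0,0,5,0,0,0,4],[0,0,3.5,0,0,0,4],[0,0,3,0,0,0,4],[0,0,1.9,0,0,0,4],[0,0,0,0,0,0,4],[0,0,0,0,0,0,0.5],[0,0,0,0,0,0,0.5],[0,0,0,0,0,0,0.5]]]' 25; python3 -m jog '[[[0,0,0,0,0,0,0.5],[0,0,0,0,0,0,0.5],[0,0,0,0,0,0,0.5],[0,0,0,0,0,0,0.5],[0,0,0,0,0,0,0.5],[0,0,0,0,0,0,0.5]]]'
```

```text
time: 10.9
position: [0.4275, 0.2309, 0.047]
tool_rot: [-3.141, -0.041, -0.004]
ft_force: [-0.8, -0.5, 1.6]
grip_width: 0.267
time: 11.5
position: [0.4263, 0.2308, 0.0457]
tool_rot: [3.141, 0.042, -0.0]
ft_force: [-0.1, 0.3, 0.0]
grip_width: 0.058
```

```bash
python3 - <<'E'
from h import *
im=imaging.get_image("wrist");a=im["frame"][150:400,200:440]
s=st();p=s["position"];Rm=R.from_rotvec(s["tool_rot"]).as_matrix()
for z in(0,.003,.022):print(proj(im,p+Rm@[0,0,z]))
print(im["pose"].round(3))
cv2.imwrite("pics/w6.png",cv2.resize(a[:,:,::-1],(576,600),interpolation=cv2.INTER_CUBIC))
E
```

```text
t 11.55 p [0.4263 0.2308 0.0457] F [ 0.2 -0.2 -0.2] g 5.1
[313.0685567 285.5918395]
[313.08330929 283.15904055]
[313.16715125 269.33921336]
[[ 0.026 -0.961 -0.276  0.501]
 [-1.    -0.025 -0.008  0.232]
 [ 0.     0.276 -0.961  0.215]
 [ 0.     0.     0.     1.   ]]
```

View pics/w6.png

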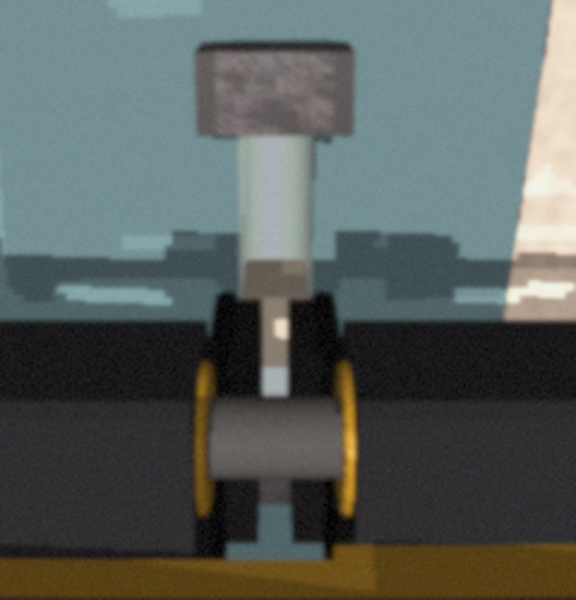

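The closed fingers cover the stopper's top, so the tips are above it, which disagrees with the stated heights. I'll check with a gentle touch.

```bash
for i in 1 2 3; do python3 -m jog '[[[0,0,0.1,0,0,0,0.5],[0,0,0.1,0,0,0,0.5],[0,0,0,0,0,0,0.5]]]' | grep -E "pos|force|wid"; done
```

```text
position: [0.4262, 0.2307, 0.0435]
ft_force: [0.5, 0.2, 0.2]
grip_width: 0.056
position: [0.4262, 0.2306, 0.0415]
ft_force: [-0.5, -1.0, 0.2]
grip_width: 0.057
position: [0.4265, 0.2309, 0.0409]
ft_force: [-4.0, -1.8, 12.0]
grip_width: 0.056
```

```bash
python3 -m jog '[[[0,0,-1,0,0,0,4],[0,0,0,0,0,0,4],[0,0,0,0,0,0,4],[0,0,0,0,0,0,4],[0,0,0,0,0,0,4],[0,0,0,0,0,0,4],[0,0,0,0,0,0,4],[0,0,1,0,0,0,4],[0,0,0.5,0,0,0,4],[0,0,0.3,0,0,0,4],[0,0,0,0,0,0,4]]]' | grep -E "pos|force|wid"; python3 -m jog '[[[0,0,0.3,0,0,0,4],[0,0,0.1,0,0,0,4],[0,0,0,0,0,0,4],[0,0,0,0,0,0,4]]]' | grep -E "pos|force|wid"
```

```text
position: [0.4257, 0.2306, 0.0309]
ft_force: [-0.2, 0.2, -0.6]
grip_width: 0.456
position: [0.4264, 0.2308, 0.0278]
ft_force: [-0.5, 0.2, 0.4]
grip_width: 0.462
```

```bash
python3 -m jog '[[[0,0,0,0,0,0,0.5],[0,0,0,0,0,0,0.5],[0,0,0,0,0,0,0.5],[0,0,0,0,0,0,0.5],[0,0,0,0,0,0,0.5],[0,0,0,0,0,0,0.5],[0,0,0,0,0,0,0.5],[0,0,0,0,0,0,0.5]]]' 25| grep -E "pos|force|wid"; python3 - <<'E'
from h import *
im=imaging.get_image("wrist");a=im["frame"][150:400,200:440]
cv2.imwrite("pics/w7.png",cv2.resize(a[:,:,::-1],(576,600),interpolation=cv2.INTER_CUBIC))
E
```

```text
position: [0.4264, 0.2307, 0.0277]
ft_force: [-0.4, -0.9, 0.5]
grip_width: 0.16
```

View pics/w7.png

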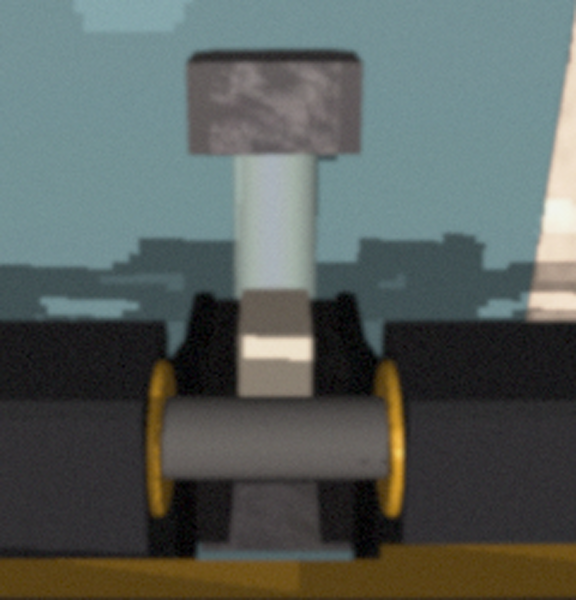

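It is held now (13.9 mm). The tips are about 7 mm *above* the reported TCP, 29 mm off from what was stated. I'll use cell axis = TCP − 14.7 mm. Next: lift and carry to lane 1.

```bash
python3 -m jog '[[[0,0,-1,0,0,0,0.5],[0,0,-2,0,0,0,0.5],[0,0,-4,0,0,0,0.5],[0,0,-5,0,0,0,0.5],[0,0,-4.5,0,0,0,0.5],[0,0,0,0,0,0,0.5]]]'| grep -E "pos|force|wid"; python3 -m jog '[[[1.48,4.354,0,0,0,0,0.5],[1.48,4.354,0,0,0,0,0.5],[1.48,4.354,0,0,0,0,0.5],[1.48,4.354,0,0,0,0,0.5],[1.48,4.354,0,0,0,0,0.5],[1.48,4.354,0,0,0,0,0.5],[1.48,4.354,0,0,0,0,0.5],[0,0,0,0,0,-1.3,0.5],[0,0,0,0,0,0,0.5],[0,0,0,0,0,0,0.5],[0,0,0,0,0,0,0.5]]]'
python3 - <<'E'
from h import *
im=imaging.get_image("wrist");save(im,"w8")
s=st()
print("tool cm to go", totool(np.array([.5389,-.0713,.10])-s["position"]).round(2))
E
```

```text
position: [0.4297, 0.2332, 0.1989]
ft_force: [0.7, -0.1, -1.8]
grip_width: 0.16
time: 16.5
position: [0.5376, -0.0693, 0.1927]
tool_rot: [-3.14, -0.081, 0.0]
ft_force: [-0.1, 0.2, -1.9]
grip_width: 0.158
t 16.55 p [ 0.5377 -0.0695  0.1928] F [-0.4 -0.5 -1.6] g 13.8
tool cm to go [0.11 0.18 9.28]
```

View pics/w8.png

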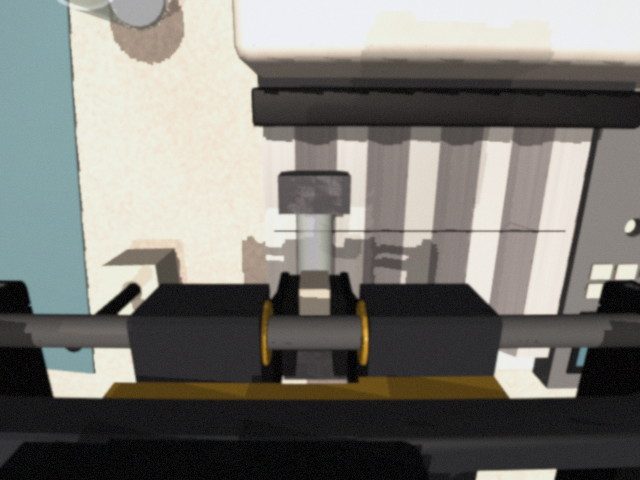

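The cell is in hand above lane 1 and level, with its far block at (315,190). Lowering it.

```bash
python3 -m jog '[[[0.1,0.18,3,0,0,0,0.5],[0,0,4,0,0,0,0.5],[0,0,2.2,0,0,0,0.5],[0,0,0,0,0,0,0.5],[0,0,0,0,0,0,0.5]]]'| grep -E "pos|force|wid"; for i in 1 2 3; do python3 -m jog '[[[0,0,0.3,0,0,0,0.5],[0,0,0.3,0,0,0,0.5],[0,0,0,0,0,0,0.5]]]'| grep -E "pos|force|wid"; done
```

```text
position: [0.5394, -0.0722, 0.1014]
ft_force: [0.8, 0.2, -0.3]
grip_width: 0.159
position: [0.5394, -0.0731, 0.0953]
ft_force: [-0.4, 0.0, -2.5]
grip_width: 0.155
position: [0.5386, -0.0729, 0.0882]
ft_force: [-0.4, 0.1, -2.3]
grip_width: 0.154
position: [0.539, -0.0725, 0.0825]
ft_force: [0.7, 1.1, -0.6]
grip_width: 0.156
```

```bash
python3 -m jog '[[[0,-0.1,0.1,0,0,0,0.5],[0,0,0.1,0,0,0,0.5],[0,0,0,0,0,0,0.5]]]'| grep -E "pos|force|wid";python3 -m jog '[[[0,0,0.1,0,0,0,0.5],[0,0,0,0,0,0,0.5],[0,0,0,0,0,0,0.5]]]'| grep -E "pos|force|wid"
```

```text
position: [0.5393, -0.0712, 0.0811]
ft_force: [0.3, 2.5, 1.7]
grip_width: 0.157
position: [0.5395, -0.0706, 0.0806]
ft_force: [-2.4, 3.6, 4.7]
grip_width: 0.158
```

```bash
python3 -m jog '[[[0,0,-0.1,0,0,0,2.5],[0,0,0,0,0,0,2.5],[0,0,0,0,0,0,2.5],[0,0,0,0,0,0,0.5],[0,0,0,0,0,0,0.5],[0,0,0,0,0,0,0.5],[0,0,0,0,0,0,0.5],[0,0,0,0,0,0,0.5]]]' 8| grep -E "pos|force|wid|rot";python3 -m jog '[[[0.4,0,0,0,0,0,0.5],[0.5,0,0,0,0,0,0.5],[0.5,0,0,0,0,0,0.5],[0.5,0,0,0,0,0,0.5],[0.5,0,0,0,0,0,0.5],[0,0,0,0,0,0,0.5]]]'| grep -E "pos|force|wid"
```

```text
position: [0.5389, -0.0715, 0.0807]
tool_rot: [-3.14, -0.078, 0.0]
ft_force: [-0.5, 1.8, -0.5]
grip_width: 0.164
position: [0.5643, -0.0704, 0.0808]
ft_force: [0.6, 2.7, -0.0]
grip_width: 0.158
```

```bash
python3 -m jog '[[[0.4,0,0,0,0,0,0.5],[0.4,0,0,0,0,0,0.5],[0.4,0,0,0,0,0,0.5],[0,0,0,0,0,0,0.5]]]'| grep -E "pos|force|wid"; for i in 1 2 3 4 5; do python3 -m jog '[[[0.2,0,0,0,0,0,0.5],[0,0,0,0,0,0,0.5],[0,0,0,0,0,0,0.5]]]'| grep -E "pos|force"; done
```

```text
position: [0.5758, -0.0699, 0.0808]
ft_force: [-0.1, 4.0, 1.1]
grip_width: 0.164
position: [0.5771, -0.0699, 0.0808]
ft_force: [-1.4, 3.9, 1.7]
position: [0.5789, -0.0698, 0.0808]
ft_force: [-2.3, 4.4, 2.2]
position: [0.5809, -0.0697, 0.0808]
ft_force: [-2.5, 5.3, 2.7]
position: [0.5829, -0.0696, 0.0808]
ft_force: [-2.7, 4.8, 2.4]
position: [0.5846, -0.0694, 0.0807]
ft_force: [-3.1, 3.6, 2.9]
```

```bash
for i in 1 2 3; do python3 -m jog '[[[0.2,0.02,0,0,0,0,0.5],[0,0,0,0,0,0,0.5],[0,0,0,0,0,0,0.5]]]'| grep -E "pos|force"; done
```

```text
position: [0.5848, -0.0694, 0.0806]
ft_force: [-7.3, 4.9, 6.7]
position: [0.5861, -0.0693, 0.0802]
ft_force: [-8.9, 5.0, 6.5]
position: [0.5876, -0.0692, 0.0799]
ft_force: [-9.2, 4.7, 4.6]
```

```bash
python3 - <<'E'
from h import *
im=imaging.get_image("wrist");save(im,"w9");a=im["frame"][100:400,180:460]
cv2.imwrite("pics/w9.png",cv2.resize(a[:,:,::-1],(560,600),interpolation=cv2.INTER_CUBIC))
E
```

```text
(no output)
```

View pics/w9.png

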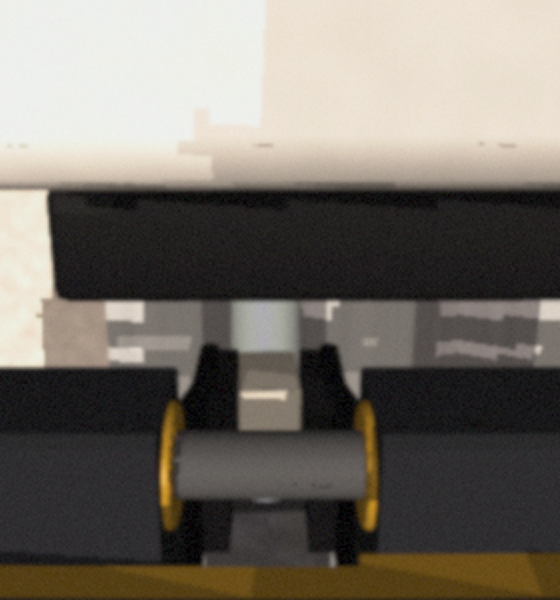

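The force plateaued at 9 N with the pads slipping at the expected x, and the tube is under the hood, so the cell is home. Release and verify.

```bash
python3 -m jog '[[[0,0,0,0,0,0,3],[0,0,0,0,0,0,3],[0,0,0,0,0,0,3],[0,0,0,0,0,0,3],[0,0,-2,0,0,0,3],[0,0,-4,0,0,0,4],[-2,0,-4,0,0,0,4],[-4,0,-2,0,0,0,4],[-4,0,-2,0,0,0,4],[-3,0,-4,0,0,0,4],[-2,0,-4,0,0,0,4],[0,0,0,0,0,0,4]]]'|grep pos; python3 -m jog '[[[0,0,0,0,0,0,4],[0,0,0,0,0,0,4]]]' >/dev/null; python3 - <<'E'
from h import *
im=imaging.get_image("wrist");st()
import pickle;pickle.dump(im,open("w10.pkl","wb"))
a=im["frame"][:280,160:480];cv2.imwrite("pics/w10.png",cv2.resize(a[:,:,::-1],(680,595),interpolation=cv2.INTER_CUBIC))
for l,z in[("cell1",.066),("mark_line",.06),("lane1",.066)]:
    for d in finder.spot_point(l,"wrist"):
        if d["conf"]>.3: print(l,round(d["conf"],2),px(d["point"]).round(1),atz(im,px(d["point"]),z).round(4)[:2])
E
```

```text
position: [0.4421, -0.0788, 0.3067]
t 24.25 p [ 0.4409 -0.0773  0.2996] F [ 0.3  0.2 -0.7] g 40.2
cell1 0.94 [312.2  57.3] [ 0.5847 -0.069 ]
mark_line 0.69 [396.7 117.4] [ 0.5316 -0.1611]
```

View pics/w10.png

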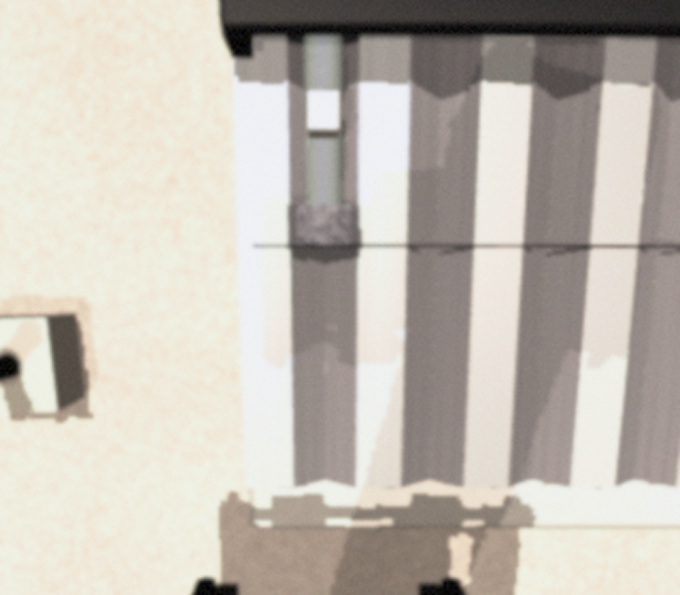

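The cell is home: its near block ends at the mark line (crop (325,245)). Next, re-look at the mat for cell B.

```bash
python3 -m jog '[[[0.38,-4.84,-0.43,0,0,0,4],[0.38,-4.84,-0.43,0,0,0,4],[0.38,-4.84,-0.43,0,0,0,4],[0.38,-4.84,-0.43,0,0,0,4],[0.38,-4.84,-0.43,0,0,0,4],[0.38,-4.84,-0.43,0,0,0,4],[0.38,-4.84,-0.43,0,0,0,4],[0,0,0,0,0,3,4],[0,0,0,0,0,0,4],[0,0,0,0,0,0,4],[0,0,0,0,0,0,4]]]'|grep -E "pos|rot"; python3 cells.py
```

```text
position: [0.4515, 0.261, 0.3308]
tool_rot: [3.14, -0.008, 0.002]
[160 188 193] [159 188 191] [142 170 174] [135 160 163] [147 178 183]
block [300, 0, 29, 9, 224] [313.3   3.5] [0.665  0.2597]
block [233, 12, 31, 23, 355] [249.1  24.5] [0.6437 0.334 ]
block [243, 47, 15, 27, 118] [253.1  63. ] [0.6022 0.3312]
block [237, 89, 29, 24, 396] [251.3 103.4] [0.5568 0.3355]
block [254, 162, 28, 21, 385] [267.7 169.9] [0.4766 0.3186]
block [253, 227, 26, 19, 398] [265.7 237.1] [0.3878 0.3247]
stopper [240, 52, 12, 15, 168] [245.4  59.4] [0.6028 0.3366]
stopper [259, 203, 10, 12, 112] [263.5 208.9] [0.4306 0.3232]
stopper [376, 249, 7, 16, 95] [379.1 257. ] [0.3663 0.1762]
```

Cell A was knocked to about (0.601, 0.335); B is where it was. Grasp B.

```bash
python3 -m jog '[[[-1.03,-3.07,1,0,0,0,4],[-1.03,-3.07,1,0,0,0,4],[0,0,5,0,0,3.3,4],[0,0,5,0,0,0,4],[0,0,5,0,0,0,4],[0,0,5,0,0,0,4],[0,0,4,0,0,0,4],[0,0,3,0,0,0,4],[0,0,1.3,0,0,0,4],[0,0,0,0,0,0,4],[0,0,0,0,0,0,4]]]'|grep -E "pos|rot|force"; python3 -m jog '[[[0,0,0,0,0,0,0.5],[0,0,0,0,0,0,0.5],[0,0,0,0,0,0,0.5],[0,0,0,0,0,0,0.5],[0,0,0,0,0,0,0.5],[0,0,0,0,0,0,0.5],[0,0,0,0,0,0,0.5],[0,0,0,0,0,0,0.5]]]' 25| grep -E "pos|rot|force|wid"
```

```text
position: [0.4318, 0.3233, 0.0289]
tool_rot: [3.14, -0.098, 0.003]
ft_force: [0.3, 0.2, 0.1]
position: [0.431, 0.3238, 0.0281]
tool_rot: [3.14, -0.096, 0.001]
ft_force: [-0.3, -1.6, 5.1]
grip_width: 0.16
```

```bash
python3 -m jog '[[[0,0,-1,0,0,0,0.5],[0,0,-2,0,0,0,0.5],[0,0,-4,0,0,0,0.5],[0,0,-5,0,0,0,0.5],[0,0,-4.8,0,0,0,0.5],[0,0,0,0,0,0,0.5]]]'| grep -E "pos|force|wid"; python3 -m jog '[[[1.39,4.46,0,0,0,0,0.5],[1.39,4.46,0,0,0,0,0.5],[1.39,4.46,0,0,0,0,0.5],[1.39,4.46,0,0,0,0,0.5],[1.39,4.46,0,0,0,0,0.5],[1.39,4.46,0,0,0,0,0.5],[1.39,4.46,0,0,0,0,0.5],[1.39,4.46,0,0,0,0,0.5],[1.39,4.46,0,0,0,0,0.5],[1.39,4.46,0,0,0,0,0.5],[0,0,0,0,0,-6.5,0.5]]]'>/dev/null; python3 -m jog '[[[0,0,0,0,0,0,0.5],[0,0,0,0,0,0,0.5],[0,0,0,0,0,0,0.5]]]'
python3 - <<'E'
from h import *
s=st();print("tool cm to go", totool(np.array([.5419,-.1290,.10])-s["position"]).round(2))
E
```

```text
position: [0.433, 0.3272, 0.2021]
ft_force: [0.1, 0.8, -2.3]
grip_width: 0.159
time: 29.45
position: [0.542, -0.1279, 0.1956]
tool_rot: [-3.14, -0.084, 0.001]
ft_force: [-0.6, 0.6, -2.8]
grip_width: 0.155
t 29.45 p [ 0.542  -0.1279  0.1956] F [-0.6  0.6 -2.8] g 13.5
tool cm to go [-0.01  0.12  9.56]
```

```bash
python3 -m jog '[[[0,0.1,3,0,0,0,0.5],[0,0,4,0,0,0,0.5],[0,0,2.5,0,0,0,0.5],[0,0,0.4,0,0,0,0.5],[0,0,0.4,0,0,0,0.5],[0,0,0.3,0,0,0,0.5],[0,0,0,0,0,0,0.5],[0,0,0,0,0,0,0.5]]]'| grep -E "pos|force|wid"; for i in 1 2 3; do python3 -m jog '[[[0,0,0.15,0,0,0,0.5],[0,0,0,0,0,0,0.5],[0,0,0,0,0,0,0.5]]]'| grep -E "pos|force"; done
```

```text
position: [0.5431, -0.1309, 0.091]
ft_force: [0.3, -0.5, -2.4]
grip_width: 0.158
position: [0.5424, -0.1309, 0.0885]
ft_force: [0.4, -0.1, -1.7]
position: [0.5423, -0.1308, 0.0868]
ft_force: [-0.1, -0.8, -2.6]
position: [0.5423, -0.1308, 0.0853]
ft_force: [0.1, -0.1, -2.0]
```

```bash
python3 -m jog '[[[0,-0.15,0.15,0,0,0,0.5],[0,0,0.15,0,0,0,0.5],[0,0,0,0,0,0,0.5],[0,0,0,0,0,0,0.5]]]'| grep -E "pos|force|wid"; for i in 1; do python3 -m jog '[[[0,0,0.1,0,0,0,0.5],[0,0,0,0,0,0,0.5],[0,0,0,0,0,0,0.5]]]'| grep -E "pos|force"; done
```

```text
position: [0.5422, -0.1293, 0.0823]
ft_force: [0.8, -0.9, -2.3]
grip_width: 0.153
position: [0.5425, -0.129, 0.0815]
ft_force: [-0.2, 0.3, -1.4]
```

```bash
python3 -m jog '[[[0,0,0.05,0,0,0,2.5],[0,0,0,0,0,0,2.5],[0,0,0,0,0,0,2.5],[0,0,0,0,0,0,2.5],[0,0,0,0,0,0,0.5],[0,0,0,0,0,0,0.5],[0,0,0,0,0,0,0.5],[0,0,0,0,0,0,0.5],[0,0,0,0,0,0,0.5],[0,0,0,0,0,0,0.5]]]' 8| grep -E "pos|force|wid|rot";python3 -m jog '[[[0.4,0,0,0,0,0,0.5],[0.5,0,0,0,0,0,0.5],[0.5,0,0,0,0,0,0.5],[0.5,0,0,0,0,0,0.5],[0.5,0,0,0,0,0,0.5],[0.4,0,0,0,0,0,0.5],[0.4,0,0,0,0,0,0.5],[0.3,0,0,0,0,0,0.5],[0,0,0,0,0,0,0.5]]]'| grep -E "pos|force|wid";  for i in 1 2 3 4 ; do python3 -m jog '[[[0.2,0,0,0,0,0,0.5],[0,0,0,0,0,0,0.5],[0,0,0,0,0,0,0.5]]]'| grep -E "pos|force"; done
```

```text
position: [0.5423, -0.1288, 0.0808]
tool_rot: [-3.14, -0.083, 0.0]
ft_force: [0.0, 2.0, 0.1]
grip_width: 0.156
position: [0.5781, -0.1272, 0.0809]
ft_force: [0.1, 3.7, -0.6]
grip_width: 0.156
position: [0.5793, -0.1272, 0.0809]
ft_force: [-0.8, 4.1, 0.1]
position: [0.5812, -0.1271, 0.0809]
ft_force: [-2.8, 4.5, 1.8]
position: [0.5832, -0.127, 0.0809]
ft_force: [-2.5, 4.3, 1.2]
position: [0.5852, -0.1269, 0.0809]
ft_force: [-2.0, 4.6, 1.6]
```

```bash
for i in 1 2 3 4 ; do python3 -m jog '[[[0.15,0,0,0,0,0,0.5],[0,0,0,0,0,0,0.5],[0,0,0,0,0,0,0.5]]]'| grep -E "pos|force"; done
```

```text
position: [0.5866, -0.1268, 0.0809]
ft_force: [-2.6, 4.4, 2.5]
position: [0.5877, -0.1267, 0.0809]
ft_force: [-4.0, 5.0, 3.5]
position: [0.5878, -0.1266, 0.0808]
ft_force: [-6.1, 4.4, 5.6]
position: [0.5885, -0.1266, 0.0805]
ft_force: [-8.4, 4.6, 6.4]
```

```bash
python3 -m jog '[[[0,0,0,0,0,0,3],[0,0,0,0,0,0,3],[0,0,0,0,0,0,3],[0,0,0,0,0,0,3],[0,0,-2,0,0,0,3],[0,0,-5,0,0,0,4],[0,0,-5,0,0,0,4]]]'|grep pos;  python3 -m jog '[[[-0.52,-4.55,-1.45,0,0,0,4],[-0.52,-4.55,-1.45,0,0,0,4],[-0.52,-4.55,-1.45,0,0,0,4],[-0.52,-4.55,-1.45,0,0,0,4],[-0.52,-4.55,-1.45,0,0,0,4],[-0.52,-4.55,-1.45,0,0,0,4],[-0.52,-4.55,-1.45,0,0,0,4],[-0.52,-4.55,-1.45,0,0,0,4],[-0.52,-4.55,-1.45,0,0,3,4],[0,0,0,0,0,0,4],[0,0,0,0,0,0,4],[0,0,0,0,0,0,4]]]'|grep -E "pos|rot"; sed -i 's/222:395/150:450/' cells.py; python3 cells.py; python3 - <<'E'
from h import *
im=imaging.get_image("wrist");save(im,"w11")
for d in finder.spot_point("cell1","wrist"):
    if d["conf"]>.3: print(round(d["conf"],2),px(d["point"]).round(1),atz(im,px(d["point"]),.013).round(4)[:2])
E
```

```text
position: [0.5905, -0.1272, 0.2014]
position: [0.5238, 0.2782, 0.3308]
tool_rot: [3.14, -0.003, 0.0]
[180 211 210] [131 120 123] [152 164 157] [145 171 174] [157 189 191]
block [369, 0, 14, 26, 307] [375.1  11. ] [0.7294 0.207 ]
block [313, 15, 30, 23, 292] [327.8  24.2] [0.7156 0.2611]
block [441, 19, 9, 52, 252] [445.1  49.4] [0.6893 0.1228]
block [315, 57, 28, 16, 201] [328.   66.1] [0.6704 0.2605]
block [251, 79, 30, 22, 454] [265.6  87.1] [0.6471 0.3352]
block [255, 140, 27, 31, 416] [268.4 162.1] [0.5582 0.3348]
block [150, 151, 17, 46, 498] [156.  173.5] [0.5445 0.4792]
block [426, 214, 24, 45, 520] [433.9 231.9] [0.4663 0.1176]
block [150, 254, 22, 11, 165] [158.  260.1] [0.4271 0.4904]
stopper [323, 31, 13, 15, 163] [328.9  37.8] [0.6965 0.2606]
stopper [258, 119, 11, 13, 136] [263.3 124.9] [0.6032 0.3369]
0.93 [267.2 125.2] [0.6034 0.3358]
0.71 [609.5 143.8] [ 0.5814 -0.1101]
```

View pics/w11.png

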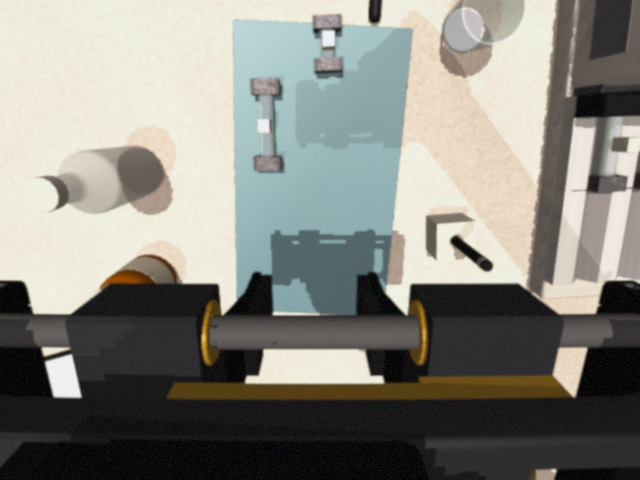

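Cell A's stopper is at (263,125), giving (0.603, 0.336) with yaw about 0°. The wash bottle is clear of the gripper. Grasp it.

```bash
python3 -m jog '[[[3.95,-2.88,0,0,0,0,4],[3.95,-2.88,0,0,0,0,4],[0,0,5,0,0,0,4],[0,0,5,0,0,0,4],[0,0,5,0,0,0,4],[0,0,5,0,0,0,4],[0,0,5,0,0,0,4],[0,0,3,0,0,0,4],[0,0,1.8,0,0,0,4],[0,0,0.5,0,0,0,4],[0,0,0,0,0,0,4],[0,0,0,0,0,0,4]]]'|grep -E "pos|rot|force"; python3 -m jog '[[[0,0,0,0,0,0,0.5],[0,0,0,0,0,0,0.5],[0,0,0,0,0,0,0.5],[0,0,0,0,0,0,0.5],[0,0,0,0,0,0,0.5],[0,0,0,0,0,0,0.5],[0,0,0,0,0,0,0.5],[0,0,0,0,0,0,0.5]]]' 25| grep -E "pos|rot|force|wid"
```

```text
position: [0.6033, 0.3382, 0.0306]
tool_rot: [-3.14, 0.0, -0.005]
ft_force: [-0.1, 0.6, 0.1]
position: [0.6021, 0.3374, 0.0286]
tool_rot: [3.141, 0.0, 0.0]
ft_force: [0.0, -0.6, 2.7]
grip_width: 0.161
```

```bash
python3 -m jog '[[[0,0,-1,0,0,0,0.5],[0,0,-2,0,0,0,0.5],[0,0,-4,0,0,0,0.5],[0,0,-5,0,0,0,0.5],[0,0,-5,0,0,0,0.5],[0,0,0,0,0,0,0.5]]]'| grep -E "pos|force|wid"; python3 -m jog '[[[-0.52,4.77,0,0,0,0,0.5],[-0.52,4.77,0,0,0,0,0.5],[-0.52,4.77,0,0,0,0,0.5],[-0.52,4.77,0,0,0,0,0.5],[-0.52,4.77,0,0,0,0,0.5],[-0.52,4.77,0,0,0,0,0.5],[-0.52,4.77,0,0,0,0,0.5],[-0.52,4.77,0,0,0,0,0.5],[-0.52,4.77,0,0,0,0,0.5],[-0.52,4.77,0,0,0,0,0.5],[-0.52,4.77,0,0,0,0,0.5],[0,0,0,0,0,-3,0.5]]]'>/dev/null; python3 -m jog '[[[0,0,0,0,0,0,0.5],[0,0,0,0,0,0,0.5],[0,0,0,0,0,0,0.5]]]'
python3 - <<'E'
from h import *
s=st();print("tool cm to go", totool(np.array([.5450,-.1869,.10])-s["position"]).round(2))
E
```

```text
position: [0.6045, 0.3412, 0.2088]
ft_force: [0.5, 1.3, -1.5]
grip_width: 0.158
time: 42.3
position: [0.5452, -0.1853, 0.1987]
tool_rot: [3.14, 0.086, 0.001]
ft_force: [-0.5, 0.0, -2.4]
grip_width: 0.157
t 42.3 p [ 0.5452 -0.1853  0.1987] F [-0.5  0.  -2.4] g 13.7
tool cm to go [-0.03  0.16  9.87]
```

```bash
python3 -m jog '[[[0,0,3,0,0,0,0.5],[0,0,4,0,0,0,0.5],[0,0,2.5,0,0,0,0.5],[0,0,0.6,0,0,0,0.5],[0,0,0.6,0,0,0,0.5],[0,0,0.5,0,0,0,0.5],[0,0,0,0,0,0,0.5],[0,0,0,0,0,0,0.5],[0,0,0,0,0,0,0.5]]]'| grep -E "pos|force|wid"; for i in 1; do python3 -m jog '[[[0,0,0.15,0,0,0,0.5],[0,0,0,0,0,0,0.5],[0,0,0,0,0,0,0.5]]]'| grep -E "pos|force"; done
```

```text
position: [0.5455, -0.1876, 0.0873]
ft_force: [0.3, 0.6, -2.4]
grip_width: 0.157
position: [0.5448, -0.1874, 0.0849]
ft_force: [-0.3, 0.1, -2.5]
```

```bash
python3 -m jog '[[[0,-0.08,0.15,0,0,0,0.5],[0,0,0.1,0,0,0,0.5],[0,0,0,0,0,0,0.5],[0,0,0,0,0,0,0.5]]]'| grep -E "pos|force|wid"; for i in 1 2; do python3 -m jog '[[[0,0,0.06,0,0,0,0.5],[0,0,0,0,0,0,0.5],[0,0,0,0,0,0,0.5]]]'| grep -E "pos|force"; done
```

```text
position: [0.5448, -0.1865, 0.0823]
ft_force: [0.2, -0.2, -2.2]
grip_width: 0.154
position: [0.5448, -0.1865, 0.0817]
ft_force: [-1.0, -0.5, -1.7]
position: [0.5449, -0.1864, 0.0813]
ft_force: [-1.0, 0.5, -0.7]
```

```bash
python3 -m jog '[[[0,0,0.03,0,0,0,2.5],[0,0,0,0,0,0,2.5],[0,0,0,0,0,0,2.5],[0,0,0,0,0,0,2.5],[0,0,0,0,0,0,0.5],[0,0,0,0,0,0,0.5],[0,0,0,0,0,0,0.5],[0,0,0,0,0,0,0.5],[0,0,0,0,0,0,0.5],[0,0,0,0,0,0,0.5]]]' 8| grep -E "pos|force|wid|rot";python3 -m jog '[[[0.4,0,0,0,0,0,0.5],[0.5,-0.02,0,0,0,0,0.5],[0.5,-0.02,0,0,0,0,0.5],[0.5,-0.02,0,0,0,0,0.5],[0.5,-0.02,0,0,0,0,0.5],[0.4,0,0,0,0,0,0.5],[0.4,0,0,0,0,0,0.5],[0.3,0,0,0,0,0,0.5],[0,0,0,0,0,0,0.5]]]'| grep -E "pos|force|wid";  for i in 1 2 3 4 ; do python3 -m jog '[[[0.2,0,0,0,0,0,0.5],[0,0,0,0,0,0,0.5],[0,0,0,0,0,0,0.5]]]'| grep -E "pos|force"; done
```

```text
position: [0.5448, -0.1864, 0.0808]
tool_rot: [-3.14, -0.083, 0.0]
ft_force: [-0.5, 1.6, -0.1]
grip_width: 0.16
position: [0.5805, -0.1844, 0.0809]
ft_force: [-0.7, -2.1, 0.7]
grip_width: 0.158
position: [0.5819, -0.1843, 0.0809]
ft_force: [-1.0, -3.2, 0.6]
position: [0.5838, -0.1841, 0.0809]
ft_force: [-1.3, -3.1, 0.8]
position: [0.5858, -0.1839, 0.0809]
ft_force: [-1.8, -4.4, 1.4]
position: [0.5879, -0.1838, 0.0809]
ft_force: [-1.2, -5.3, 2.1]
```

```bash
for i in 1 2 3 ; do python3 -m jog '[[[0.15,0,0,0,0,0,0.5],[0,0,0,0,0,0,0.5],[0,0,0,0,0,0,0.5]]]'| grep -E "pos|force"; done
```

```text
position: [0.5892, -0.1837, 0.0809]
ft_force: [-1.6, -5.3, 3.4]
position: [0.5894, -0.1838, 0.0809]
ft_force: [-5.6, -4.9, 5.7]
position: [0.5899, -0.1837, 0.0806]
ft_force: [-8.3, -4.0, 5.9]
```

```bash
python3 -m jog '[[[0,0,0,0,0,0,3],[0,0,0,0,0,0,3],[0,0,0,0,0,0,3],[0,0,0,0,0,0,3],[0,0,-2,0,0,0,3],[0,0,-5,0,0,0,4],[0,0,-5,0,0,0,4],[-2.65,-0.95,-3.25,0,0,0,4],[-2.65,-0.95,-3.25,0,0,0,4],[-2.65,-0.95,-3.25,0,0,0,4],[-2.65,-0.95,-3.25,0,0,3,4],[0,0,0,0,0,0,4]]]'|grep pos;  python3 -m jog '[[[0,0,0,0,0,0,4],[0,0,0,0,0,0,4]]]'|grep -E "pos|rot"; python3 - <<'E'
from h import *
im=imaging.get_image("wrist");save(im,"w12")
for l,z in[("cell1",.066),("mark_line",.06),("button_top",.061),("stylus",.01),("stylus_stand",0.)]:
    for d in finder.spot_point(l,"wrist"):
        if d["conf"]>.3: print(l,round(d["conf"],2),px(d["point"]).round(1),atz(im,px(d["point"]),z).round(4)[:2])
# stylus region ends, button circle
d=finder.trace("stylus","wrist")[0];r=d["region"];ys,xs=np.where(r);print("styl",d["conf"],r.sum(),xs.min(),xs.max(),ys.min(),ys.max())
pts=np.c_[xs,ys].astype(float);m=pts.mean(0);u,sv,v=np.linalg.svd(pts-m,full_matrices=False);t=(pts-m)@v[0];print(m,v[0],t.min(),t.max(),m+v[0]*t.min(),m+v[0]*t.max())
a=im["frame"][100:260,60:220];b=im["frame"][100:180,440:520]
out=np.hstack([cv2.resize(a,(300,300),interpolation=cv2.INTER_CUBIC),cv2.resize(b,(300,300),interpolation=cv2.INTER_CUBIC)])
full=im["frame"][:230,180:480];out=np.vstack([out,cv2.resize(full,(600,300))[:300]])
cv2.imwrite("pics/w12m.png",out[:,:,::-1])
E
```

```text
position: [0.485, -0.1492, 0.3358]
position: [0.4843, -0.1509, 0.3298]
tool_rot: [-3.141, -0.001, 0.001]
cell1 0.87 [292.9 105.6] [ 0.5837 -0.1277]
cell1 0.68 [242.2 106.8] [ 0.5826 -0.0712]
cell1 0.68 [340.7  98.6] [ 0.5912 -0.1806]
mark_line 0.93 [320.5 149.9] [ 0.5352 -0.1587]
mark_line 0.61 [238.6  52.6] [ 0.6393 -0.0688]
button_top 0.46 [476.2 140. ] [ 0.5471 -0.3386]
stylus 0.66 [133.3 204.6] [0.4606 0.0937]
stylus_stand 0.77 [136.1 205.2] [0.4577 0.0949]
stylus_stand 0.37 [130.5 203.1] [0.4607 0.1024]
styl 0.78 659 68 123 206 235
[ 94.7754173  220.66009105] [-0.92464231  0.3808367 ] -30.157397345042227 28.69550060215909 [122.66022298 209.17504744] [ 68.24234321 231.58839073]
```

View pics/w12m.png

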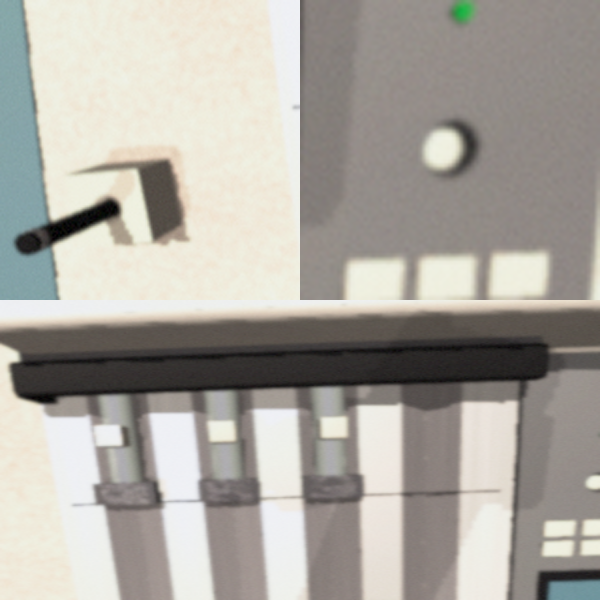

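All three near ends are level with the mark line (bottom panel). The stylus top end is at about (68,232) and the button at about (479,140). Now I'll work out the stylus lean and position, using the top and side cameras too.

```bash
cat > sty.py <<'E'
from h import *
from scipy.optimize import least_squares
obs=[]
for c in("wrist","top","side"):
    im=imaging.get_image(c);ds=finder.trace("stylus",c)
    for d in ds[:2]:
        r=d["region"];n,lab,stt,cc=cv2.connectedComponentsWithStats(r.astype(np.uint8))
        i=1+stt[1:,4].argmax();ys,xs=np.where(lab==i);P=np.c_[xs,ys].astype(float);m=P.mean(0)
        v=np.linalg.svd(P-m,full_matrices=False)[2][0];t=(P-m)@v
        a,b=m+v*t.min(),m+v*t.max(); q=proj(im,[.461,.096,.14])
        if np.linalg.norm(a-q)>np.linalg.norm(b-q):a,b=b,a
        pv=[proj(im,[.461,.096,z]).round(1) for z in(.05,.14)]
        print(c,round(d["conf"],2),len(P),"top",a.round(1),"bot",b.round(1),"nominal bot,top",pv,"bot@.05",atz(im,b,.05).round(4)[:2],"top@.14",atz(im,a,.137).round(4)[:2])
    for d in finder.spot_point("stylus_stand",c)[:2]: print("  stand",round(d["conf"],2),atz(im,px(d["point"]),0).round(4)[:2])
    for d in finder.trace("stylus_stand",c)[:1]:
        ys,xs=np.where(d["region"]);print("  stand bbox",d["conf"],xs.min(),xs.max(),ys.min(),ys.max())
E
python3 sty.py; python3 - <<'E'
from h import *
im=imaging.get_image("wrist")
for p in[(479.2,139.7),(476.2,140)]: print(atz(im,p,.061).round(4))
E
```

```text
wrist 0.85 574 top [ 69.5 231.2] bot [122.7 209.3] nominal bot,top [array([117.1, 210.7]), array([ 72.3, 229.6])] bot@.05 [0.4627 0.0885] top@.14 [0.4585 0.1014]
wrist 0.34 60 top [475.5 143.8] bot [479.2 135.6] nominal bot,top [array([117.1, 210.7]), array([ 72.3, 229.6])] bot@.05 [ 0.5522 -0.3461] top@.14 [ 0.5459 -0.3057]
  stand 0.67 [0.4592 0.098 ]
  stand bbox 0.98 95 157 183 231
  stand 0.76 [0.4595 0.0952]
  stand 0.19 [ 0.6034 -0.1317]
  stand bbox 0.48 273 289 269 284
side 0.71 123 top [346.4 258. ] bot [345.4 284.1] nominal bot,top [array([345.4, 281.9]), array([346.4, 258.2])] bot@.05 [0.4582 0.1036] top@.14 [0.4621 0.0921]
  stand 0.81 [0.4676 0.0904]
  stand bbox 0.84 334 356 275 302
[ 0.5477 -0.343   0.061 ]
[ 0.5473 -0.3395  0.061 ]
```

```bash
python3 -m jog '[[[-0.75,-4.1,1,0,0,0,4],[-0.75,-4.1,1,0,0,0,4],[-0.75,-4.1,1,0,0,0,4],[-0.75,-4.1,1,0,0,0,4],[-0.75,-4.1,1,0,0,0,4],[-0.75,-4.1,1,0,0,0,4],[0,0,0,0,0,0,4],[0,0,0,0,0,0,4],[0,0,0,0,0,0,4]]]'|grep -E "pos|rot"; python3 - <<'E'
from h import *
im=imaging.get_image("wrist");save(im,"w13")
import pickle;pickle.dump(im,open("w13.pkl","wb"))
a=im["frame"][60:300,190:450];cv2.imwrite("pics/w13c.png",cv2.resize(a[:,:,::-1],(650,600),interpolation=cv2.INTER_CUBIC))
print([proj(im,[.461,.096,z]).round(1) for z in(.05,.14)])
E
```

```text
position: [0.4396, 0.0938, 0.2711]
tool_rot: [3.141, -0.002, 0.001]
[array([311.4, 181.3]), array([310.7, 196.4])]
```

View pics/w13c.png

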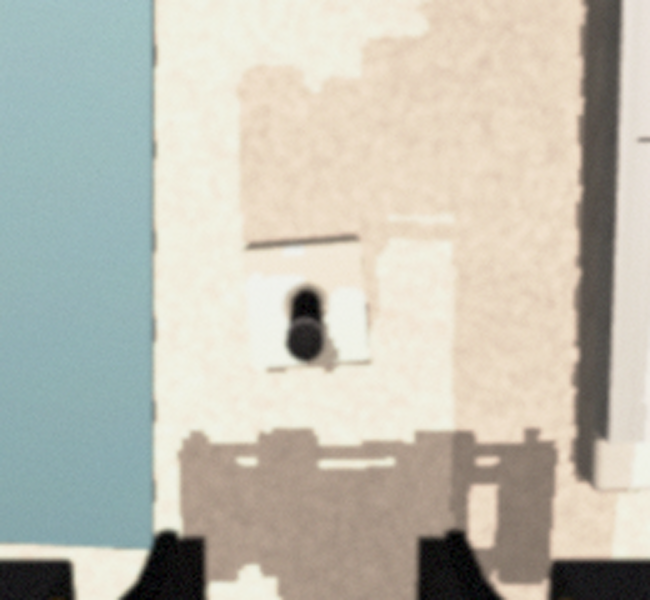

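The stylus is essentially upright: hole at (306,302), top end at (306,341) in the crop. That gives (0.461, 0.095), so I'll grasp it.

```bash
python3 -m jog '[[[2.15,-0.1,1,0,0,0,4],[0,0,4,0,0,0,4],[0,0,4,0,0,0,4],[0,0,4,0,0,0,4],[0,0,3,0,0,0,4],[0,0,2,0,0,0,4],[0,0,0.6,0,0,0,4],[0,0,0,0,0,0,4],[0,0,0,0,0,0,4]]]'|grep -E "pos|rot|force";python3 -m jog '[[[0,0,0,0,0,0,0.5],[0,0,0,0,0,0,0.5],[0,0,0,0,0,0,0.5],[0,0,0,0,0,0,0.5],[0,0,0,0,0,0,0.5],[0,0,0,0,0,0,0.5],[0,0,0,0,0,0,0.5],[0,0,0,0,0,0,0.5]]]' 30| grep -E "pos|rot|force|wid"
```

```text
position: [0.4619, 0.0958, 0.0859]
tool_rot: [-3.141, 0.002, -0.002]
ft_force: [-0.3, -1.1, -0.0]
position: [0.461, 0.0961, 0.085]
tool_rot: [3.141, 0.0, 0.001]
ft_force: [0.6, -0.3, 3.2]
grip_width: 0.14
```

```bash
python3 -m jog '[[[0,0,-1,0,0,0,0.5],[0,0,-2,0,0,0,0.5],[0,0,-4,0,0,0,0.5],[0,0,-4,0,0,0,0.5],[0,0,-4,0,0,0,0.5],[0,0,0,0,0,0,0.5]]]'| grep -E "pos|force|wid"; python3 -m jog '[[[0.49,4.87,0,0,0,0,0.5],[0.49,4.87,0,0,0,0,0.5],[0.49,4.87,0,0,0,0,0.5],[0.49,4.87,0,0,0,0,0.5],[0.49,4.87,0,0,0,0,0.5],[0.49,4.87,0,0,0,0,0.5],[0.49,4.87,0,0,0,0,0.5],[0.49,4.87,0,0,0,0,0.5],[0.49,4.87,0,0,0,0,0.5],[0,0,0,0,0,0,0.5],[0,0,0,0,0,0,0.5],[0,0,0,0,0,0,0.5]]]'| grep -E "pos|force|wid|rot"
python3 - <<'E'
from h import *
st();im=imaging.get_image("wrist");save(im,"w14")
for d in finder.spot_point("button_top","wrist"): print(d["conf"],px(d["point"]),atz(im,px(d["point"]),.061).round(4))
for d in finder.spot_point("stylus","wrist"): print("tip",d["conf"],px(d["point"]))
s=ctrl.get_state()
print("pred tip",proj(im,s["position"]-[0,0,.075]),"pred btn",proj(im,[.5475,-.342,.061]))
a=im["frame"][60:300,190:450];cv2.imwrite("pics/w14c.png",cv2.resize(a[:,:,::-1],(650,600),interpolation=cv2.INTER_CUBIC))
E
```

```text
position: [0.4639, 0.0972, 0.2398]
ft_force: [0.1, 0.4, -0.9]
grip_width: 0.138
position: [0.5053, -0.3401, 0.2345]
tool_rot: [-3.14, -0.004, 0.0]
ft_force: [0.5, -0.3, -0.4]
grip_width: 0.139
t 55.35 p [ 0.5053 -0.3401  0.2345] F [ 0.5 -0.3 -0.4] g 12.1
0.63 [313.216 166.32 ] [ 0.5469 -0.3395  0.061 ]
0.57 [60.224 53.424] [ 0.6439 -0.1209  0.061 ]
tip 0.79 [315.072 242.016]
pred tip [313.89695116 241.49373543] pred btn [315.95090188 165.67258029]
```

View pics/w14c.png

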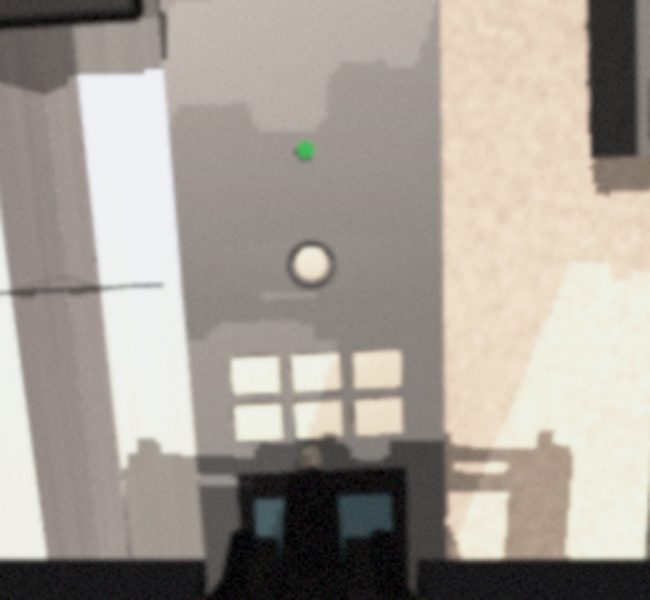

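The button is centred at (311,264) in the crop and the tip shows at (312,457), within a pixel or so of prediction. Computing the offset.

```bash
python3 - <<'E'
from h import *
im=imaging.get_image("wrist");b=atz(im,(314.4,165.6),.061)
f=im["frame"].astype(int)[150:182,298:332];m=(f.mean(2)>190)
n,l,s,c=cv2.connectedComponentsWithStats(m.astype(np.uint8));i=1+s[1:,4].argmax();p=c[i]+[298,150];print(s[i],p);b2=atz(im,p,.061)
t=atz(im,(314.8,242.8),.1595);print(b,b2,t,st()["position"]);print("cm",totool(np.array([b2[0]-t[0],b2[1]-t[1],0])))
E
```

```text
[ 10   9  12  12 119] [313.38655462 164.69747899]
t 55.55 p [ 0.5053 -0.3407  0.2353] F [ 0.5 -0.2  0.2] g 12.5
[ 0.54758493 -0.34126706  0.061     ] [ 0.54840163 -0.34033487  0.061     ] [ 0.50405544 -0.34151051  0.1595    ] [ 0.50530203 -0.34073921  0.23530705]
cm [ 4.43489676e+00 -1.06543749e-01 -1.08820346e-05]
```

```bash
python3 -m jog '[[[4.3,0,0,0,0,0,0.5],[0,0,3,0,0,0,0.5],[0,0,3,0,0,0,0.5],[0,0,2.2,0,0,0,0.5],[0,0,0,0,0,0,0.5],[0,0,0,0,0,0,0.5],[0,0,0,0,0,0,0.5]]]'| grep -E "pos|force"; python3 - <<'E'
from h import *
s=st();print(totool(np.array([.5484,-.3405,.14])-s["position"]).round(2))
E
```

```text
position: [0.549, -0.3423, 0.1549]
ft_force: [0.3, -0.5, -0.3]
t 56.25 p [ 0.549  -0.3423  0.1549] F [ 0.3 -0.5 -0.3] g 12.4
[-0.06 -0.18  1.49]
```

```bash
python3 -m jog '[[[-0.06,-0.18,0.4,0,0,0,0.5],[0,0,0.4,0,0,0,0.5],[0,0,0.4,0,0,0,0.5],[0,0,0,0,0,0,0.5],[0,0,0,0,0,0,0.5]]]'| grep -E "pos|force"; for i in 1 2 3 4; do python3 -m jog '[[[0,0,0.15,0,0,0,0.5],[0,0,0,0,0,0,0.5]]]'| grep -E "pos|force"; done
```

```text
position: [0.5473, -0.3404, 0.1407]
ft_force: [0.5, -0.9, -0.9]
position: [0.5474, -0.3403, 0.1392]
ft_force: [-0.7, 0.4, -0.4]
position: [0.5473, -0.3403, 0.1377]
ft_force: [-0.8, -1.0, -0.5]
position: [0.5474, -0.3404, 0.1362]
ft_force: [0.2, 0.3, -0.2]
position: [0.5475, -0.3404, 0.1351]
ft_force: [-0.3, 0.3, 1.5]
```

```bash
for i in 1 2 3 4; do python3 -m jog '[[[0,0,0.15,0,0,0,0.5],[0,0,0,0,0,0,0.5]]]'| grep -E "pos|force"; done
```

```text
position: [0.5475, -0.3404, 0.1335]
ft_force: [0.6, -0.2, 3.3]
position: [0.5476, -0.3404, 0.132]
ft_force: [-1.3, 0.4, 3.5]
position: [0.5477, -0.3405, 0.1311]
ft_force: [-1.6, 0.4, 6.3]
position: [0.548, -0.3405, 0.1309]
ft_force: [-2.2, 1.8, 12.3]
```

The spring curve ran 1.5 → 6 N and then bottomed at 12 N after about 4.6 mm. Hold briefly, then retreat.

```bash
python3 -m jog '[[[0,0,0,0,0,0,0.5],[0,0,0,0,0,0,0.5],[0,0,0,0,0,0,0.5],[0,0,-0.5,0,0,0,0.5],[0,0,-0.5,0,0,0,0.5],[0,0,-2,0,0,0,0.5],[0,0,-4,0,0,0,0.5],[0,0,-4,0,0,0,0.5],[0,0,0,0,0,0,0.5]]]'| grep -E "pos|force|wid"; python3 -m jog '[[[-0.95,-4.85,0,0,0,0,0.5],[-0.95,-4.85,0,0,0,0,0.5],[-0.95,-4.85,0,0,0,0,0.5],[-0.95,-4.85,0,0,0,0,0.5],[-0.95,-4.85,0,0,0,0,0.5],[-0.95,-4.85,0,0,0,0,0.5],[-0.95,-4.85,0,0,0,0,0.5],[-0.95,-4.85,0,0,0,0,0.5],[-0.95,-4.85,0,0,0,0,0.5],[0,0,0,0,0,0,0.5],[0,0,0,0,0,0,0.5],[0,0,0,0,0,0,0.5]]]'| grep -E "pos|force|wid|rot"
python3 - <<'E'
from h import *
s=st();print(totool(np.array([.4610,.0958,.14])-s["position"]).round(2))
im=imaging.get_image("wrist");print("tip pred",proj(im,s["position"]-[0,0,.075]),"hole pred",proj(im,[.461,.095,.05]))
for d in finder.spot_point("stylus","wrist"): print("tip",d["conf"],px(d["point"]))
for d in finder.spot_point("stylus_stand","wrist")[:2]: print("stand",d["conf"],atz(im,px(d["point"]),0))
E
```

```text
position: [0.5502, -0.341, 0.2445]
ft_force: [0.6, 0.0, -0.1]
grip_width: 0.144
position: [0.4617, 0.0947, 0.2383]
tool_rot: [3.141, -0.002, -0.001]
ft_force: [-0.1, 0.3, -0.2]
grip_width: 0.143
t 60.45 p [0.4617 0.0947 0.2383] F [-0.1  0.3 -0.2] g 12.5
[-0.06 -0.11  9.83]
tip pred [313.23159281 241.21296174] hole pred [313.12840135 208.10164329]
tip 0.78 [312.    241.584]
stand 0.59 [0.45961821 0.09735952 0.        ]
```

```bash
python3 -m jog '[[[-0.06,-0.1,3,0,0,0,0.5],[0,0,4,0,0,0,0.5],[0,0,2.5,0,0,0,0.5],[0,0,0,0,0,0,0.5],[0,0,0,0,0,0,0.5],[0,0,0,0,0,0,0.5]]]'| grep -E "pos|force"; python3 - <<'E'
from h import *
s=st();print(totool(np.array([.4610,.0958,.085])-s["position"]).round(2))
E
```

```text
position: [0.4625, 0.0971, 0.1454]
ft_force: [0.2, -1.0, -0.3]
t 61.2 p [0.4625 0.0971 0.1454] F [ 0.2 -1.  -0.3] g 12.5
[-0.17  0.13  6.04]
```

```bash
python3 -m jog '[[[-0.16,0.12,0.5,0,0,0,0.5],[0,0,0.6,0,0,0,0.5],[0,0,0.6,0,0,0,0.5],[0,0,0,0,0,0,0.5],[0,0,0,0,0,0,0.5]]]'| grep -E "pos|force"; for i in 1 2 3; do python3 -m jog '[[[0,0,0.5,0,0,0,0.5],[0,0,0.5,0,0,0,0.5],[0,0,0,0,0,0,0.5]]]'| grep -E "pos|force"; done
```

```text
position: [0.4594, 0.0961, 0.1266]
ft_force: [0.0, 0.4, 0.4]
position: [0.459, 0.0958, 0.116]
ft_force: [0.9, 0.2, 1.0]
position: [0.459, 0.0958, 0.106]
ft_force: [-0.5, -0.1, -1.0]
position: [0.4597, 0.0959, 0.0963]
ft_force: [1.4, -0.3, 0.0]
```

```bash
for i in 1 2 3; do python3 -m jog '[[[0.05,0,0.3,0,0,0,0.5],[0,0,0,0,0,0,0.5],[0,0,0,0,0,0,0.5]]]'| grep -E "pos|force"; done
```

```text
position: [0.4602, 0.0959, 0.0938]
ft_force: [0.8, -0.2, -1.2]
position: [0.4604, 0.0959, 0.0907]
ft_force: [0.0, 0.4, -1.0]
position: [0.4609, 0.096, 0.0877]
ft_force: [-0.2, -0.6, -1.1]
```

```bash
python3 -m jog '[[[0,0,0.2,0,0,0,0.5],[0,0,0,0,0,0,0.5],[0,0,0,0,0,0,3],[0,0,0,0,0,0,3],[0,0,0,0,0,0,3],[0,0,0,0,0,0,4],[0,0,0,0,0,0,4],[0,0,-2,0,0,0,4],[0,0,-4,0,0,0,4],[0,0,-4,0,0,0,4],[0,0,-4,0,0,0,4]]]'| grep -E "pos|force"; python3 -m jog '[[[-0.3,4.6,-1.5,0,0,0,4],[-0.3,4.6,-1.5,0,0,0,4],[-0.3,4.6,-1.5,0,0,0,4],[0,4.6,-1,0,0,0,4],[0,0,0,0,0,0,4],[0,0,0,0,0,0,4],[0,0,0,0,0,0,4]]]'|grep pos; python3 - <<'E'
from h import *
im=imaging.get_image("wrist");save(im,"w15")
for l,z in[("cell1",.066),("mark_line",.06),("stylus",.01),("stylus_stand",0.),("button_top",.061)]:
    for d in finder.spot_point(l,"wrist"):
        if d["conf"]>.3: print(l,round(d["conf"],2),px(d["point"]).round(1),atz(im,px(d["point"]),z).round(4)[:2])
print("nominal stylus",[proj(im,[.461,.0955,z]).round(1) for z in(.05,.14)])
cv2.imwrite("pics/w15c.png",cv2.resize(im["frame"][0:280,0:500,::-1],(800,448),interpolation=cv2.INTER_CUBIC))
E
```

```text
position: [0.4608, 0.0964, 0.2271]
ft_force: [-0.1, -1.3, -0.1]
position: [0.4522, -0.0865, 0.2805]
cell1 0.82 [415.5  61.4] [ 0.5899 -0.1839]
cell1 0.71 [356.5  64.1] [ 0.5871 -0.1274]
cell1 0.56 [295.1  68.5] [ 0.5829 -0.0685]
mark_line 0.82 [386.1 123. ] [ 0.5328 -0.1597]
stylus 0.61 [161.1 187.3] [0.4593 0.0966]
stylus_stand 0.65 [167.  183.7] [0.4622 0.093 ]
button_top 0.57 [563.5 108.6] [ 0.5487 -0.3394]
nominal stylus [array([147.5, 191.4]), array([102.6, 208.6])]
```

```bash
sed -i 's/("wrist","top","side")/("wrist","side")/' sty.py; python3 sty.py; python3 - <<'E'
from h import *
st()
for l in("short_cell","beaker"):
    im=imaging.get_image("side")
    for d in finder.spot_point(l,"side")[:2]: print(l,d["conf"],px(d["point"]).round(1))
E
```

```text
wrist 0.65 757 top [ 97.3 210.9] bot [153.2 189.5] nominal bot,top [array([146.2, 191.5]), array([101. , 208.7])] bot@.05 [0.4632 0.088 ] top@.14 [0.4585 0.1014]
  stand 0.97 [0.4578 0.0952]
  stand 0.7 [ 0.6468 -0.1782]
side 0.55 452 top [350.4 276.5] bot [340.2 301.1] nominal bot,top [array([345.4, 281.9]), array([346.4, 258.2])] bot@.05 [0.4503 0.1676] top@.14 [0.4299 0.153 ]
side 0.43 135 top [346. 257.] bot [345.7 284. ] nominal bot,top [array([345.4, 281.9]), array([346.4, 258.2])] bot@.05 [0.4575 0.1031] top@.14 [0.4644 0.0889]
  stand 0.76 [0.4619 0.0902]
  stand 0.41 [ 0.6736 -0.3331]
  stand bbox 0.94 334 357 275 303
t 66.0 p [ 0.4521 -0.0881  0.2808] F [-0.8  0.1  0.6] g 40.0
short_cell 0.78 [243.7 312.3]
short_cell 0.54 [322.9 229.3]
beaker 0.38 [312.6 430.1]
```

The stylus reads the same as before it was taken: wrist top (0.4585, 0.1014) both times, side top (346,257) against (346,258). Cells are at their home positions. Handing in.

```bash
python3 -c "
from bench import close_job
print(close_job())"
```

```text
the job is handed in; nothing more can be done
None
```

I laid the three 110 mm cells that were there in lanes 1, 2 and 3 and slid each home. I then pressed the zero button with the stylus, stood the stylus back in its stand, and handed the job in at about 66 s. No verdict was given.

**Last checks**
- **Cells:** the last wrist picture puts them at (0.583, -0.069), (0.587, -0.127) and (0.590, -0.184), within about 1 mm of the computed home positions. An earlier picture showed all three near ends level with the mark line. Each slide ended at a plateau of about 8–9 N, well under 40 N.
- **Button:** the force rose from 1.5 N to 6 N and then jumped to 12 N over about 4.6 mm, which fits fully down. I did not check by camera that it came back up.
- **Stylus:** its wrist and side readings match those from before I took it, and the gripper is clear of it.
- **Short cell:** it reads about 3 px from its starting position in the side camera.

**What disagreed or went wrong**
- **Missed grasps:** the real fingertips were about 7 mm above the reported TCP, where the text put them 22 mm below it. This cost two empty grasps on the first cell and one light touch on its stopper (12 N); the cell did not move.
- **Knocked cell:** one cell was shifted about 3 cm while it lay on the mat, so I found it again before grasping it.
- **Final look:** the 16-picture limit was used up, so I judged the last state from the networks' numbers. One weaker side-camera match for the stylus was plainly the wrong object. The side camera's "beaker" match was in fact the reagent jar. I did not check the bystanders separately at the end.

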